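Fetch the sample pot from behind the reagent bottles and weigh it

ROBOT

A 6-joint arm with a two-finger parallel gripper is mounted at the origin on the work surface. World frame = base frame: x ahead of the robot, y to its left, z up, the work surface at z = 0. Lengths are in m, angles in rad, forces in N, time in s.
With the tool pointing down it reaches from about 0.35 to 0.775 m from the base axis. Payload 7.3 kg.
Tool frame: the origin (TCP) lies on the centre line of the jaws, within the pads' length; the fingertips stand robot.nose_length ahead of it and the grasp point (between the pads) is the TCP (robot.nose_length is the distance from the TCP to the fingertips, in m); z points along the fingers, y is the direction in which the jaws open and shut (so a half turn about z gives the same grasp; the last joint's range is limited). The gripper opens to 92 mm and grips with 3 to 60 N. Pads are 19 mm wide; open, the fingers measure 130 mm over their backs; the gripper's body (75 mm by 190 mm) begins 47 mm behind the grasp point.
Start: joints at [1.061, 0.342, 1.524, -0, 1.275, -0.146], TCP at [0.187, 0.491, 0.246] pointing down, gripper open.
Joint ranges: [-2.53, 2.53], [-0.77, 2.02], [0.04, 2.7], [-1, 4.14], [0.28, 2.66], [-3.11, 3.11]. Speed limits (rad/s): [2.57, 2.57, 3.14, 3.14, 3.14, 3.14].

INTERFACE

Orientations are given as [roll, pitch, yaw] about the fixed x, y, z axes, in that order (R = Rz(yaw) Ry(pitch) Rx(roll)).
In Python, from cell import robot, read_camera gives the robot as it stands.
- The arm moves only by the shell command python3 -m crank 'ROWS' [FORCE]. ROWS is JSON, a list of rows, each a list of 7 numbers: the shift along the tool's x, y, z in cm, then the turn, a rotation vector about the tool's x, y, z in degrees, then the opening, from 0 (shut) to 1 (fully open). In form: [[tx, ty, tz, wx, wy, wz, jaw], ...]. A call has 1 to 5 rows; each row is the pose to reach, as a shift and turn from the pose commanded when the call began, along the tool's axes at that moment; what a row does not reach only later rows make up. A row lasts 1/8 s, in which the tool goes at most 62.5 mm and 10.7 degrees, less where a joint would pass 70% of its speed; a pose out of reach is approached as far as the arm can. A call with a gripper value outside its range is refused whole. The fingers move at their own pace and stop on an object; FORCE is the grip in N (left out, the last holds). Time passes only in rows, so rows that repeat a pose let the fingers close. It gives the time, the measured TCP pose, the force and the opening at its end, in the units of the state.
- robot.observe(): the state, without advancing time (a new reading comes with each control period).
- read_camera(name): name is "scene" or "top" or "wrist"; returns a dict with "frame" (480x640x3 uint8, red, green, blue), "intrinsics" (3x3 intrinsics, pixels), "distortion" ([k1, k2, p1, p2, k3] as OpenCV has them; the pictures are not rectified), "R" (3x3) and "t" (3): a world point X has camera coordinates R X + t. Camera axes: x right, y down, z forward; pixel columns grow to the right and rows downward; lengths in m; the calibration is good to about 2 mm. A picture is of the moment at which its call begins. There is no depth.
- robot.hand_in(): hands the job in, once; it reports no verdict.
The state is a dict: "time": time; "qpos": joint angles; "qvel": joint speeds; "joint_efforts": joint torques, N m; "tool_pos": TCP position; "tool_rot": TCP orientation; "contact_force": force on the tool from outside, world axes, zero at the start; "torque": the same for the moment, N m; "opening": finger opening in m.
Only numpy, scipy, OpenCV 4.12 (cv2) and the standard library are available. Lean on these libraries where they do the work, as an engineer would, in place of code of your own. Each camera call takes 0.05 s, during which the arm holds its last target.

TASK

To get at the little porcelain pot hemmed in behind the three reagent bottles in the grey tray, first stand all three bottles in the steel side tray, then set the pot gently in the middle of the balance's pan and let go of it. Only then put each bottle back on the very pad in the grey tray where it stood at the start. Keep everything upright and do not disturb the beaker, the wash bottle or the tube rack.

Things in the scene. Friction and masses are not known exactly. Their poses are not given: they have to be found in the camera images.
- wide_jar: White plastic, black cap, upright; origin: centre of underside, z up. The shortest, as wide at the cap as at the foot: straight round jar, 54 mm in diameter, 95 mm high, the cap (54 mm diameter) is its top 23 mm; about 0.22 kg. Starts on any one of the three pads of reagent_tray, within about 4 mm of the pad's middle.
- slim_bottle: White plastic, black cap, upright; origin: centre of underside, z up. The tallest and narrowest: round body 44 mm in diameter to a height of 86 mm, a sloping shoulder to 98 mm, a 24 mm neck and a round cap 28 mm in diameter from 102 to 130 mm; total height 130 mm; about 0.15 kg. Starts on any one of the three pads of reagent_tray, within about 4 mm of the pad's middle.
- square_bottle: White plastic, black cap, upright; origin: centre of underside, z up. The square one: body 44 x 44 mm (sides along its x and y), 78 mm high with a flat shoulder, a 30 mm neck, and a round cap 34 mm in diameter from 84 to 112 mm; total height 112 mm; about 0.20 kg; any yaw. Starts on any one of the three pads of reagent_tray, within about 4 mm of the pad's middle.
- pot: Small white porcelain pot, lid fixed on: body 40 mm in diameter, 34 mm high, lid rim 42 mm from 34 to 38 mm, knob 14 mm wide on top reaching 53 mm; 0.12 kg. Origin: centre of underside, z up. Starts on the floor of reagent_tray (5 mm above the bench), about 20 mm from its centre towards its +x, the bottles so close in front and on both sides that the gripper's body cannot get down to it.
- reagent_tray: Fixed grey plastic tray, 210 mm (x) by 230 mm (y), floor 5 mm thick, rim 16 mm high, 5 mm thick. Origin: centre of underside; x points roughly away from the robot, y to the left. On its floor three round black pads, 60 mm in diameter, tops 8 mm above the bench, centred at (x, y) = (-36, 0), (30, 56) and (30, -56) mm in the tray's frame.
- side_tray: Fixed, empty, bare steel tray, 300 mm (its x) by 130 mm (its y), floor 4 mm thick (top 4 mm above the bench), rim 14 mm high and 5 mm thick. Origin: centre of its underside. Room for the three bottles side by side along its length, anywhere on its floor.
- balance: Fixed white balance with a round bright pan. Origin: on the bench right under the pan's centre, z up; -x points to its display end (towards the robot). Pan: steel disc 120 mm in diameter, rigid, its top 58 mm above the bench. Housing 205 x 170 mm, from x = -135 to +70 mm, top 48 mm above the bench (display and keys up to 50 mm).
- beaker: Bystander: empty glass beaker, 68 mm across, 85 mm high, beyond the work. Origin: centre of its underside. Leave alone.
- wash_bottle: Bystander: white wash bottle with a red cap and bent spout, 60 mm in diameter, 140 mm high, beyond the work. Origin: centre of its underside. Leave alone.
- tube_rack: Bystander: blue test tube rack, 55 x 180 mm, about 91 mm high with its tubes, beyond the work. Origin: centre of its underside. Leave alone.
There are look-alikes about, which are no part of the job. Leave any pink look-alike of the square_bottle alone.

How it is judged:
By the outcome, as a careful person would: the job done as asked, in the order asked, and still so for the second after the job is handed in, with the robot touching nothing.
It also fails if it takes over 144 s, if anything falls off the work surface, if the arm or the gripper's body presses on something with over 40 N, if the wrist force passes 120 N, or if a joint passes its speed limit or range.

## Working session

There is one attempt and no reset: what is moved stays moved. The work goes in short steps, Python scripts to look and compute and a shell command to move; the robot and the scene stay as the last step left them, time stands still between calls to the robot, and variables do not carry over. Pictures are saved under pics/ and viewed, and the job is handed in when it is done.

```bash
ls; mkdir -p pics; python3 - <<'E'
from cell import robot, read_camera
import cv2
print(robot.nose_length); s=robot.observe(); print(s)
for n in ("scene","top","wrist"):
    c=read_camera(n); cv2.imwrite(f"pics/{n}0.png",c["frame"][:,:,::-1]); print(n,c["intrinsics"].tolist(),c["distortion"],c["R"].round(4).tolist(),c["t"])
E
```

```text
pics
0.019
{'time': 0.0, 'qpos': array([ 1.06099730e+00,  3.42713366e-01,  1.52502782e+00, -9.67883488e-06,
        1.27539128e+00, -1.46011537e-01]), 'qvel': array([ 0.00013208, -0.0001935 , -0.00135409, -0.00156519,  0.00041904,
        0.00023067]), 'joint_efforts': array([-1.52527336e-04, -4.31233513e+01, -2.44216204e+01,  7.18579930e-02,
        5.58807270e-02, -1.19145575e-04]), 'tool_pos': array([0.18660276, 0.49030977, 0.24504603]), 'tool_rot': array([-3.14006788e+00, -2.14875175e-04,  2.77780783e+00]), 'contact_force': array([-0.29451485,  0.98260637,  0.18466435]), 'torque': array([0.02143058, 0.00333665, 0.02608078]), 'opening': 0.09185230617869454}
scene [[501.3359993330118, 0.0, 320.80655419339735], [0.0, 501.3359993330118, 242.92654435434685], [0.0, 0.0, 1.0]] [-0.11606561  0.          0.          0.          0.        ] [[-0.8938, 0.4484, 0.0075], [0.2721, 0.5556, -0.7857], [-0.3564, -0.7002, -0.6186]] [ 0.52527122 -0.1082987   1.24276344]
top [[561.9427642131001, 0.0, 311.65230539018114], [0.0, 561.9427642131001, 238.57743804295302], [0.0, 0.0, 1.0]] [0.02133801 0.         0.         0.         0.        ] [[-0.0042, -0.9997, -0.022], [-0.9916, 0.007, -0.1289], [0.1291, 0.0212, -0.9914]] [-0.00369385  0.57743246  0.97460493]
wrist [[380.59291254416706, 0.0, 319.04785866088946], [0.0, 380.59291254416706, 241.88169526560588], [0.0, 0.0, 1.0]] [-0.04164006  0.          0.          0.          0.        ] [[0.3551, 0.9348, -0.0011], [0.8937, -0.3391, 0.2939], [0.2744, -0.1054, -0.9558]] [-0.52552933 -0.03685606  0.38990852]
```

View pics/scene0.png

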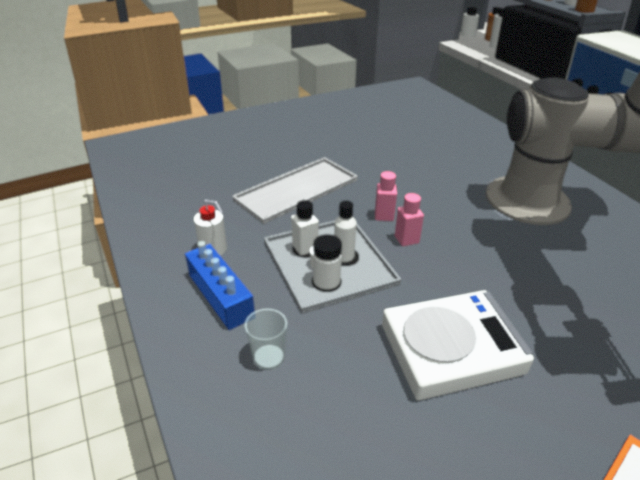

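View pics/top0.png

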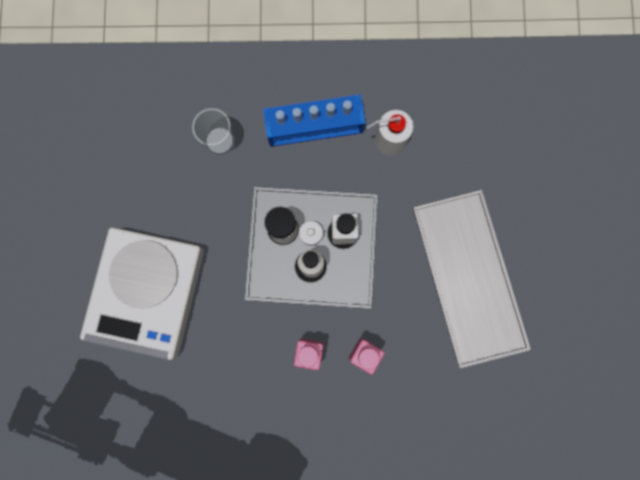

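View pics/wrist0.png

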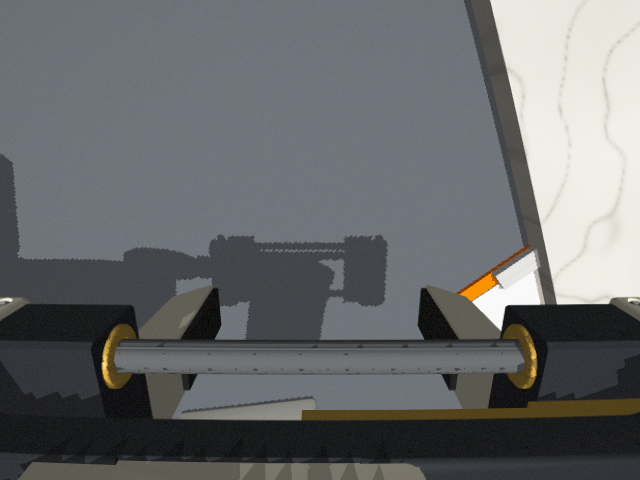

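```bash
cat > h.py <<'E'
import numpy as np, cv2
from cell import robot, read_camera
def ray(c,px):
    p=cv2.undistortPoints(np.array(px,float).reshape(-1,1,2),c["intrinsics"],c["distortion"]).reshape(-1,2)
    d=np.c_[p,np.ones(len(p))]@c["R"]; o=-c["R"].T@c["t"]; return o,d
def plane(c,px,z):
    o,d=ray(c,px); return o+d*((z-o[2])/d[:,2])[:,None]
def proj(c,X):
    r,_=cv2.Rodrigues(c["R"]); return cv2.projectPoints(np.array(X,float).reshape(-1,1,3),r,c["t"],c["intrinsics"],c["distortion"])[0].reshape(-1,2)
def save(n,f,box=None,k=1):
    if box: f=f[box[1]:box[3],box[0]:box[2]]
    f=cv2.resize(f,None,fx=k,fy=k,interpolation=cv2.INTER_CUBIC); cv2.imwrite(f"pics/{n}.png",f[:,:,::-1])
def tri(c1,p1,c2,p2):
    A=[];b=[]
    for c,p in((c1,p1),(c2,p2)):
        o,d=ray(c,[p]); d=d[0]/np.linalg.norm(d[0]); M=np.eye(3)-np.outer(d,d); A.append(M); b.append(M@o)
    x=np.linalg.lstsq(np.vstack(A),np.hstack(b),rcond=None)[0]; return x
E
python3 - <<'E'
from h import *
c=read_camera("top"); s=read_camera("scene")
save("tcrop",c["frame"],(235,180,385,315),5)
save("scrop",s["frame"],(255,190,405,310),5)
for n,cc,z0 in(("top",c,0),):
    hsv=cv2.cvtColor(cc["frame"],cv2.COLOR_RGB2HSV)
    m=((hsv[:,:,2]>128)&(hsv[:,:,1]<60)).astype(np.uint8)*255
    m[:180]=0
    m=cv2.morphologyEx(m,cv2.MORPH_CLOSE,np.ones((5,5)))
    for k in cv2.findContours(m,cv2.RETR_EXTERNAL,cv2.CHAIN_APPROX_NONE)[0]:
        if cv2.contourArea(k)<3000: continue
        for z in (0.0,.014,.016,.048):
            P=plane(cc,k.reshape(-1,2),z)[:,:2]
            r=cv2.minAreaRect((P*1000).astype(np.float32)); print(cv2.boundingRect(k),z,np.round(r[0],1),np.round(r[1],1),round(r[2],2))
E
```

```text
(80, 228, 120, 132) 0.0 [484.6 312.6] [178.4 213.4] 77.41
(80, 228, 120, 132) 0.014 [484.1 308. ] [176.  210.6] 77.41
(80, 228, 120, 132) 0.016 [484.  307.4] [175.7 210.1] 77.41
(80, 228, 120, 132) 0.048 [482.8 296.9] [170.2 203.6] 77.41
(414, 190, 117, 178) 0.0 [ 509.5 -297.8] [305.6 133.9] 14.23
(414, 190, 117, 178) 0.014 [ 508.7 -294.2] [301.5 132.1] 14.23
(414, 190, 117, 178) 0.016 [ 508.6 -293.7] [300.9 131.9] 14.23
(414, 190, 117, 178) 0.048 [ 506.6 -285.4] [291.5 127.8] 14.23
(245, 187, 133, 122) 0.0 [567.4  -5.9] [234.2 214. ] 85.86
(245, 187, 133, 122) 0.014 [565.8  -6.2] [231.  211.2] 85.86
(245, 187, 133, 122) 0.016 [565.5  -6.3] [230.6 210.7] 85.86
(245, 187, 133, 122) 0.048 [561.8  -7. ] [223.4 204.2] 85.86
```

View pics/tcrop.png

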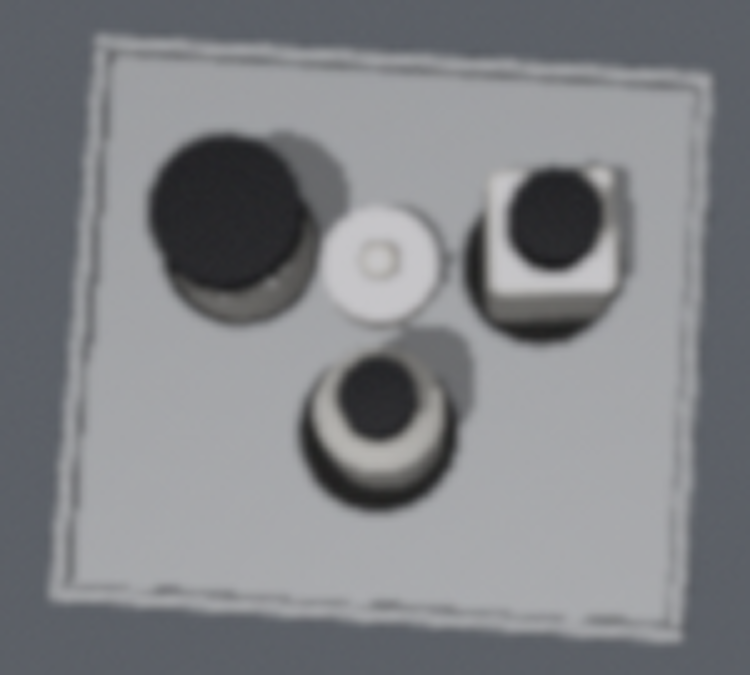

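View pics/scrop.png

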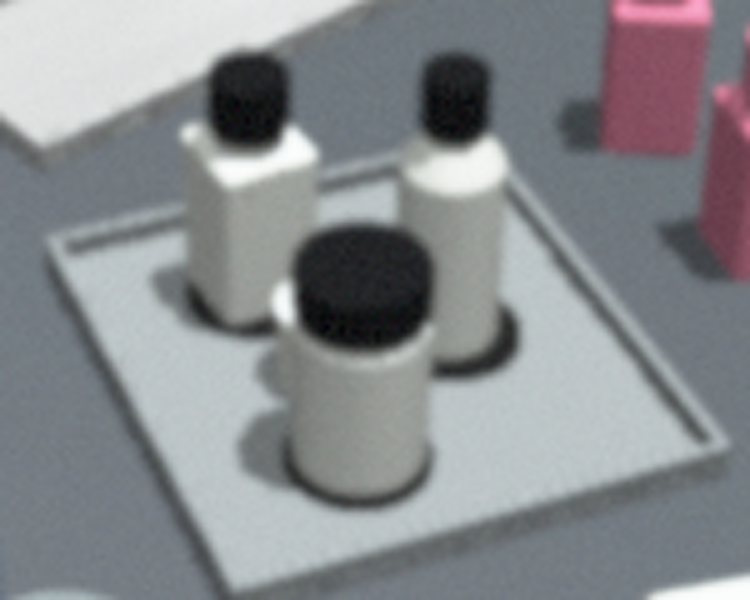

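```bash
python3 - <<'E'
from h import *
c=read_camera("top"); s=read_camera("scene")
def dark(cc,box,amin=60):
    f=cc["frame"].max(2); m=(f<70).astype(np.uint8); M=np.zeros_like(m); M[box[1]:box[3],box[0]:box[2]]=1; m&=M
    n,l,st,ce=cv2.connectedComponentsWithStats(m); return [(st[i].tolist(),ce[i].round(2)) for i in range(1,n) if st[i][4]>amin]
for nm,bt,bs,zm in(("jar",(262,200,300,242),(310,230,345,262),.0915),("square",(333,206,360,236),(294,195,316,219),.106),("slim",(300,248,322,270),(337,195,357,219),.124)):
    a=dark(c,bt);b=dark(s,bs)
    print(nm,a,b)
    for q in a: print("  top plane",plane(c,[q[1]],zm).round(4))
    for q in b: print("  scene plane",plane(s,[q[1]],zm).round(4))
    if a and b: print("  tri",tri(c,a[0][1],s,b[0][1]).round(4))
T=np.array([.5655,-.0063]);a=np.radians(-4.14);R=np.array([[np.cos(a),-np.sin(a)],[np.sin(a),np.cos(a)]])
for p in((-.036,0),(.03,.056),(.03,-.056),(.02,0)): print(p,(T+R@p).round(4))
# pot
g=c["frame"].max(2); m=((g>185)).astype(np.uint8); m[:, :295]=0;m[:,330:]=0;m[:215]=0;m[248:]=0
n,l,st,ce=cv2.connectedComponentsWithStats(m); print("pot",[(st[i].tolist(),ce[i],plane(c,[ce[i]],.043).round(4)) for i in range(1,n) if st[i][4]>80])
save("bal",c["frame"],(75,222,215,365),4)
E
```

```text
jar [([265, 208, 33, 31, 762], array([280.36, 222.61]))] [([314, 236, 27, 24, 552], array([327.18, 247.14]))]
  top plane [[0.5983 0.0453 0.0915]]
  scene plane [[0.598  0.0457 0.0915]]
  tri [0.5981 0.0455 0.0914]
square [([337, 214, 18, 20, 273], array([345.66, 223.36]))] [([297, 201, 16, 18, 245], array([304.36, 209.6 ]))]
  top plane [[ 0.5939 -0.0657  0.106 ]]
  scene plane [[ 0.5924 -0.0665  0.106 ]]
  tri [ 0.5933 -0.0655  0.107 ]
slim [([303, 252, 15, 16, 189], array([310.31, 259.05]))] [([339, 201, 14, 18, 206], array([345.67, 209.22]))]
  top plane [[ 0.5323 -0.0065  0.124 ]]
  scene plane [[ 0.5299 -0.0083  0.124 ]]
  tri [ 0.5317 -0.0063  0.1259]
(-0.036, 0) [ 0.5296 -0.0037]
(0.03, 0.056) [0.5995 0.0474]
(0.03, -0.056) [ 0.5914 -0.0643]
(0.02, 0) [ 0.5854 -0.0077]
pot [([300, 222, 22, 21, 299], array([310.21404682, 232.37123746]), array([[ 0.5879, -0.0046,  0.043 ]]))]
```

View pics/bal.png

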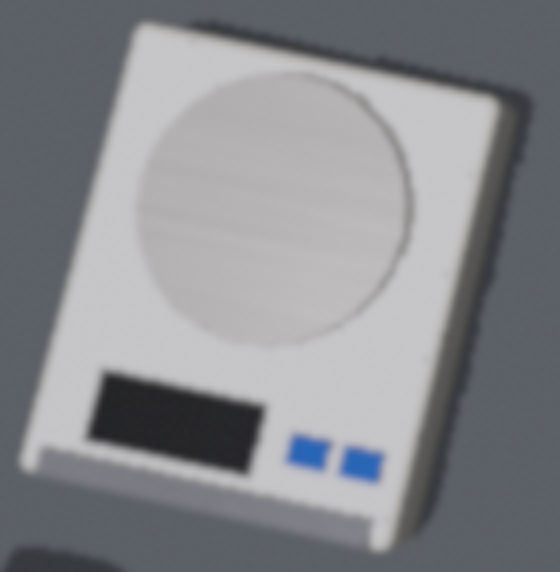

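```bash
python3 - <<'E'
from h import *
c=read_camera("top"); s=read_camera("scene")
print(plane(c,[[143.2,274.2]],.058))
w=read_camera("wrist"); st=robot.observe(); p=-w["R"].T@w["t"]-st["tool_pos"]; y=st["tool_rot"][2]
print(p, p@[np.cos(y),np.sin(y),0], p@[np.sin(y),-np.cos(y),0])
# pan rim points in scene
save("balS",s["frame"],(375,285,535,400),5)
E
python3 -m crank '[[-50,-34,-3.5,0,0,-20.8,1],[-50,-34,-3.5,0,0,-20.8,1],[-50,-34,-3.5,0,0,-20.8,1],[-50,-34,-3.5,0,0,-20.8,1],[-50,-34,-3.5,0,0,-20.8,1]]' 20
```

```text
[[0.51368402 0.28896946 0.058     ]]
[-0.07416885  0.02934293  0.1377508 ] 0.07975556499886531 0.0010373786081821032
time: 1.12
tool_pos: [0.3593, 0.2442, 0.2635]
tool_rot: [3.141, 0.001, 3.141]
contact_force: [1.0, 0.2, 0.5]
opening: 0.0919
```

View pics/balS.png

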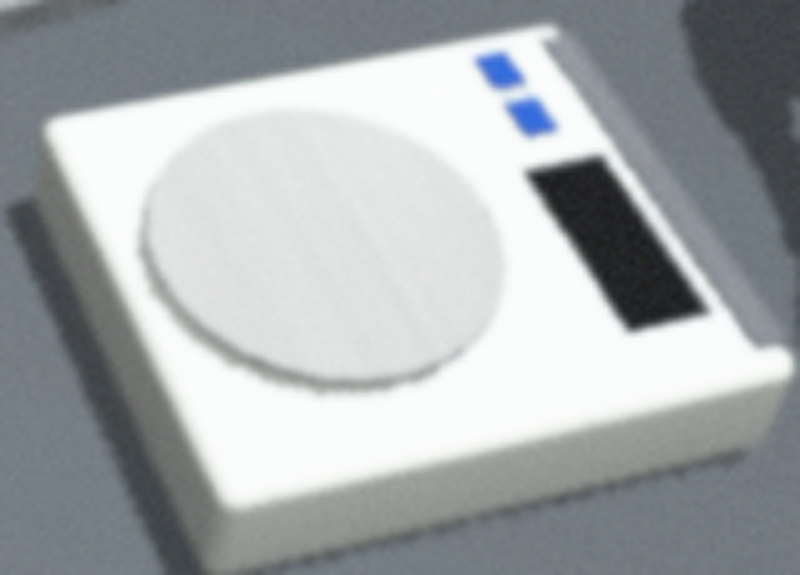

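```bash
python3 - <<'E'
from h import *
s=read_camera("scene"); print(plane(s,[[439.6,333.8]],.058)); print(robot.observe()["tool_pos"])
E
python3 -m crank '[[-17.3,-25,0,0,0,0,1],[-17.3,-25,0,0,0,0,1],[-17.3,-25,0,0,0,0,1],[-17.3,-25,0,0,0,0,1],[-17.3,-25,0,0,0,0,1]]'
python3 -m crank '[[0,0,0,0,0,0,1],[0,0,0,0,0,0,1]]'
python3 -c "
from h import *
o=robot.observe();print(o['time'],o['tool_pos'],o['tool_rot'])"
```

```text
[[0.51641392 0.29352545 0.058     ]]
[0.36357917 0.23872369 0.26386028]
time: 1.8
tool_pos: [0.5323, -0.0062, 0.2631]
tool_rot: [3.141, 0.0, 3.14]
contact_force: [0.8, 0.8, -0.4]
opening: 0.0917
time: 2.05
tool_pos: [0.5308, -0.0038, 0.2628]
tool_rot: [3.141, -0.001, 3.14]
contact_force: [0.4, 0.3, 0.4]
opening: 0.0919
2.05 [ 0.53082747 -0.0037799   0.26280642] [ 3.14092682e+00 -9.63625093e-04  3.14042065e+00]
```

```bash
python3 -m crank '[[-0.1,-0.2,5,0,0,0,1],[-0.1,-0.2,9,0,0,0,1],[-0.1,-0.2,10,0,0,0,1],[-0.1,-0.2,10,0,0,0,1]]'
python3 - <<'E'
from h import *
c=read_camera("scene"); save("s1",c["frame"],(235,120,425,300),4)
w=read_camera("wrist"); save("w1",w["frame"])
print(robot.observe()["tool_pos"],robot.observe()["time"])
E
```

```text
time: 2.55
tool_pos: [0.5323, -0.0054, 0.1638]
tool_rot: [3.141, 0.0, -3.141]
contact_force: [0.5, -0.4, -0.5]
opening: 0.0919
[ 0.5331665  -0.00591307  0.16489597] 2.65
```

View pics/s1.png

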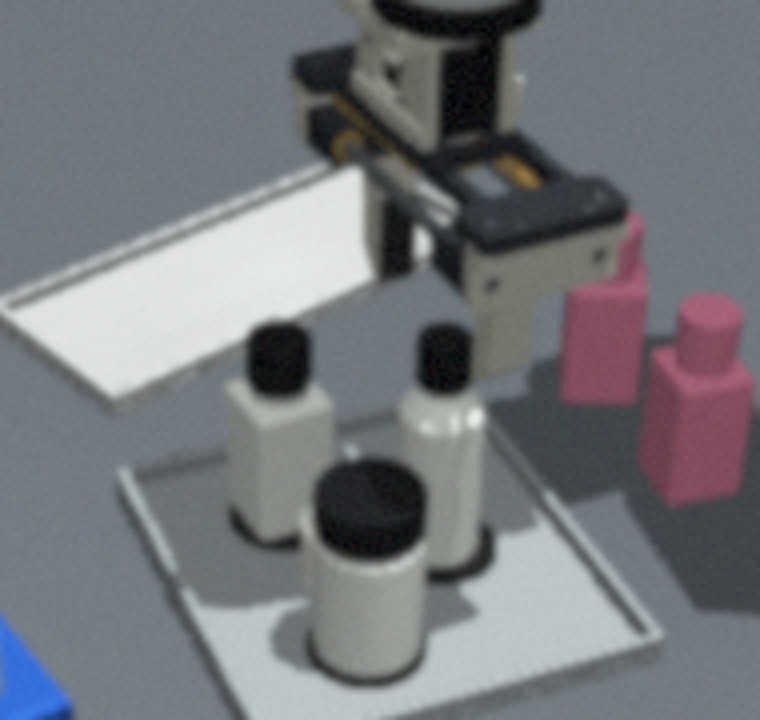

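View pics/w1.png

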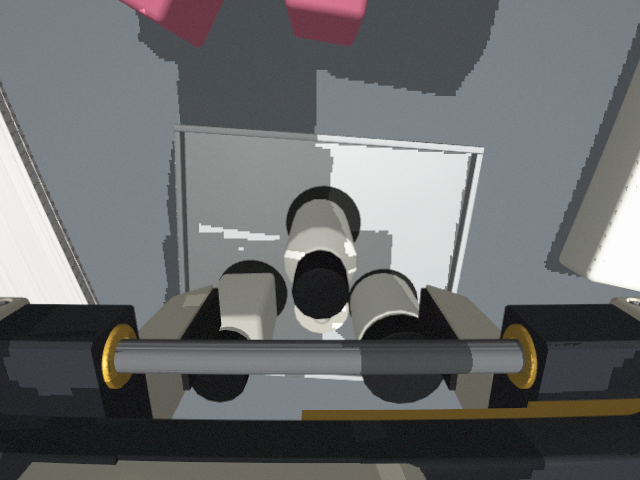

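```bash
python3 -m crank '[[0,0,2,0,0,0,1],[0,0,4,0,0,0,1],[0,0,4,0,0,0,1]]'
python3 -m crank '[[0,0,0,0,0,0,0],[0,0,0,0,0,0,0],[0,0,0,0,0,0,0],[0,0,0,0,0,0,0],[0,0,0,0,0,0,0]]' 20
python3 -m crank '[[0,0,0,0,0,0,0],[0,0,0,0,0,0,0]]' 20
```

```text
time: 3.02
tool_pos: [0.5322, -0.0062, 0.1234]
tool_rot: [3.141, -0.0, 3.141]
contact_force: [0.1, 0.2, 0.4]
opening: 0.0915
time: 3.65
tool_pos: [0.5323, -0.0063, 0.1232]
tool_rot: [3.142, 0.0, 3.141]
contact_force: [0.5, 0.3, 0.3]
opening: 0.0464
time: 3.9
tool_pos: [0.5323, -0.0062, 0.1231]
tool_rot: [3.141, -0.0, 3.141]
contact_force: [0.6, 0.8, -0.9]
opening: 0.0276
```

```bash
python3 -m crank '[[0,0,0,0,0,0,0],[0,0,-2,0,0,0,0],[0,0,-7,0,0,0,0],[0,0,-13,0,0,0,0],[0,0,-15,0,0,0,0]]' 20
python3 -m crank '[[-2,-6,0,0,0,0,0],[-3.5,-12,0,0,0,0,0],[-5,-18,0,0,0,0,0],[-6.5,-24,0,0,0,0,0],[-6.9,-26.5,0,0,0,0,0]]'
python3 -m crank '[[0,0,0,0,0,0,0],[0,0,0,0,0,0,0]]' 
python3 -c "
from h import *
o=robot.observe();print(o['time'],o['tool_pos'],o['tool_rot'],o['opening'])
save('s2',read_camera('scene')['frame'])"
```

```text
time: 4.53
tool_pos: [0.5334, -0.0064, 0.277]
tool_rot: [-3.141, 0.006, 3.141]
contact_force: [-0.5, 0.3, -1.9]
opening: 0.0276
time: 5.15
tool_pos: [0.6008, -0.2749, 0.2717]
tool_rot: [3.141, -0.001, 3.138]
contact_force: [-0.2, 0.1, -1.1]
opening: 0.0276
time: 5.4
tool_pos: [0.6009, -0.2704, 0.2727]
tool_rot: [3.141, -0.001, 3.141]
contact_force: [-0.0, -0.3, -1.0]
opening: 0.0272
5.4 [ 0.60090535 -0.27041868  0.27274473] [ 3.14053082e+00 -7.25845133e-04  3.14123483e+00] 0.027179743147006354
```

View pics/s2.png

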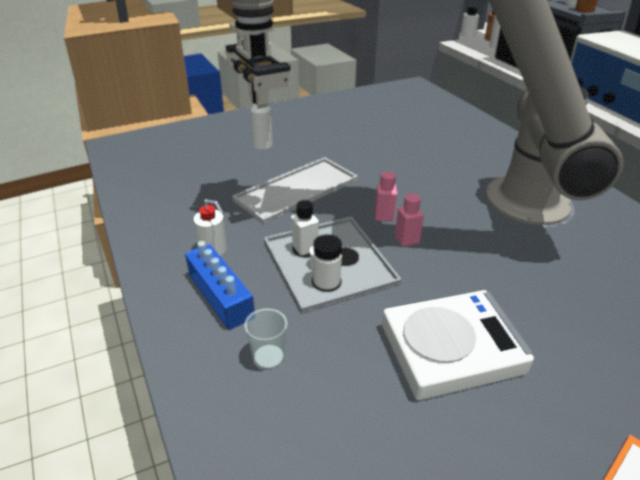

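```bash
python3 -m crank '[[0,0,5,0,0,0,0],[0,0,10,0,0,0,0],[0,0,13,0,0,0,0],[0,0,14.5,0,0,0,0],[0,0,14.9,0,0,0,0]]'
python3 -m crank '[[0,0,0.2,0,0,0,0],[0,0,0.4,0,0,0,0],[0,0,0.4,0,0,0,0],[0,0,0.4,0,0,0,0]]' 
python3 -c "
from h import *
o=robot.observe();print(o['time'],o['tool_pos'],o['tool_rot'],o['opening'],o['contact_force'])
save('s3',read_camera('scene')['frame'],(220,70,370,230),5)
save('t3',read_camera('top')['frame'],(380,170,560,380),4)"
```

```text
time: 6.08
tool_pos: [0.6013, -0.2706, 0.1242]
tool_rot: [3.141, 0.0, -3.141]
contact_force: [0.2, 0.0, -0.9]
opening: 0.028
time: 6.58
tool_pos: [0.6012, -0.2715, 0.1205]
tool_rot: [-3.141, 0.001, 3.141]
contact_force: [0.7, 0.1, -1.9]
opening: 0.0275
6.575 [ 0.60121168 -0.27147173  0.12047838] [-3.14137537e+00  6.36954524e-04  3.14069797e+00] 0.027505837932265718 [ 0.70840256  0.10453028 -1.86003346]
```

View pics/s3.png

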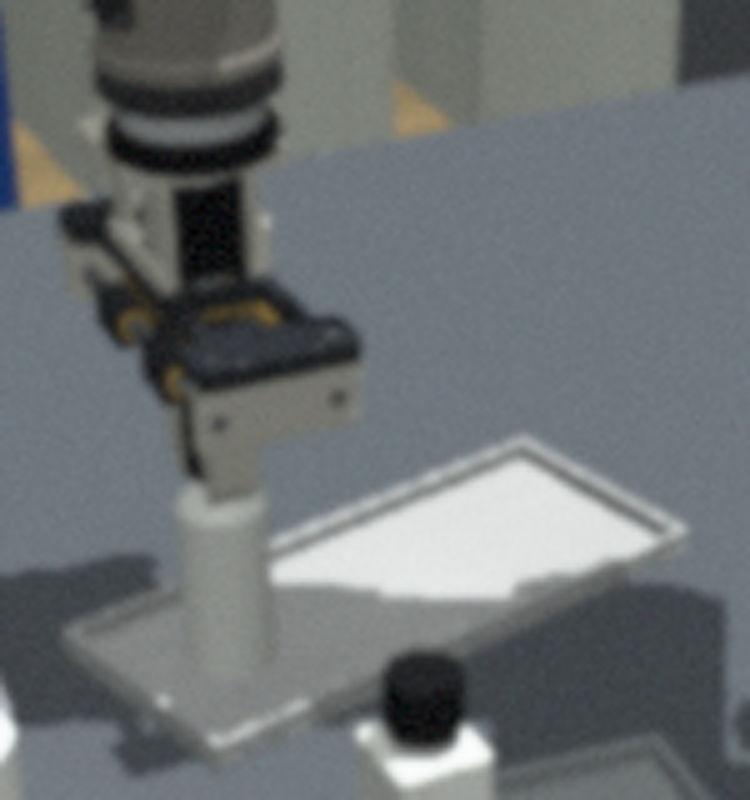

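```bash
python3 -m crank '[[0,0,0.1,0,0,0,0],[0,0,0.1,0,0,0,0]]'; python3 -m crank '[[0,0,0.1,0,0,0,0],[0,0,0.1,0,0,0,0]]'
```

```text
time: 6.92
tool_pos: [0.6011, -0.2714, 0.1191]
tool_rot: [3.142, 0.0, 3.141]
contact_force: [-0.1, 0.9, -0.5]
opening: 0.0279
time: 7.18
tool_pos: [0.6014, -0.2714, 0.119]
tool_rot: [-3.141, 0.001, 3.141]
contact_force: [-0.7, 2.0, 3.6]
opening: 0.0274
```

```bash
python3 -m crank '[[0,0,0,0,0,0,1],[0,0,0,0,0,0,1],[0,0,0,0,0,0,1],[0,0,0,0,0,0,1],[0,0,-1,0,0,0,1]]'
python3 -m crank '[[0,0,-4,0,0,0,1],[0,0,-8,0,0,0,1],[0,0,-12,0,0,0,1],[0,0,-13,0,0,0,1]]'
python3 -m crank '[[0.3,6,0,0,0,0,1],[0.3,12,0,0,0,0,1],[0.3,18,0,0,0,0,1],[0.3,24,0,0,0,0,1],[0.3,30,0,0,0,0,1]]'
python3 -m crank '[[0,1.7,0,0,0,0,1],[0,1.7,0,0,0,0,1],[0,1.7,0,0,0,0,1]]'
python3 -c "
from h import *
o=robot.observe();print(o['time'],o['tool_pos'],o['tool_rot'],o['opening'])
save('s4',read_camera('scene')['frame'])"
```

```text
time: 7.8
tool_pos: [0.6006, -0.2711, 0.1275]
tool_rot: [3.14, -0.002, 3.141]
contact_force: [0.1, -0.2, 0.2]
opening: 0.073
time: 8.3
tool_pos: [0.602, -0.2719, 0.2622]
tool_rot: [-3.138, 0.006, 3.141]
contact_force: [0.5, -0.5, -0.3]
opening: 0.0914
time: 8.93
tool_pos: [0.5977, 0.0305, 0.2573]
tool_rot: [3.141, -0.001, 3.141]
contact_force: [0.6, -0.5, -0.6]
opening: 0.0916
time: 9.3
tool_pos: [0.5984, 0.0441, 0.2577]
tool_rot: [-3.141, -0.001, 3.139]
contact_force: [-0.9, 0.1, 0.1]
opening: 0.0918
9.3 [0.59836419 0.04407999 0.25772806] [-3.14104224e+00 -5.60648666e-04  3.13946364e+00] 0.09181756771694197
```

View pics/s4.png

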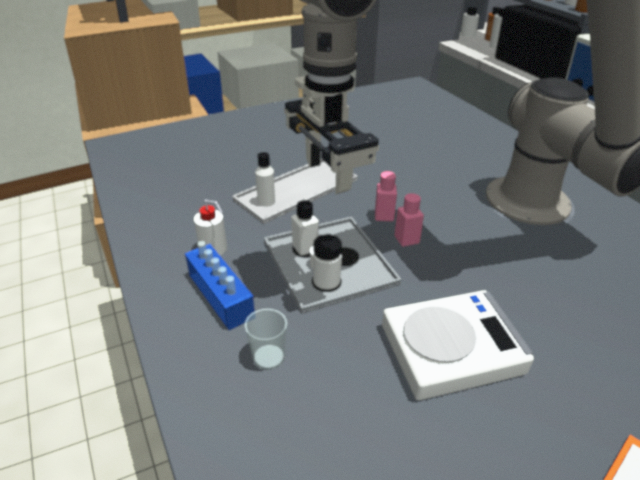

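```bash
python3 -m crank '[[0,0.15,5,0,0,0,1],[0,0.15,10,0,0,0,1],[0,0.15,10,0,0,0,1],[0,0.15,10,0,0,0,1]]'
python3 -c "
from h import *
o=robot.observe();print(o['time'],o['tool_pos'],o['tool_rot'],o['opening'])
save('w4',read_camera('wrist')['frame'])"
```

```text
time: 9.85
tool_pos: [0.5995, 0.0462, 0.16]
tool_rot: [-3.141, 0.003, 3.14]
contact_force: [-0.6, -0.4, -0.0]
opening: 0.092
9.85 [0.59950887 0.04617135 0.15999924] [-3.14146674e+00  2.69304962e-03  3.13950939e+00] 0.09203486931143279
```

View pics/w4.png

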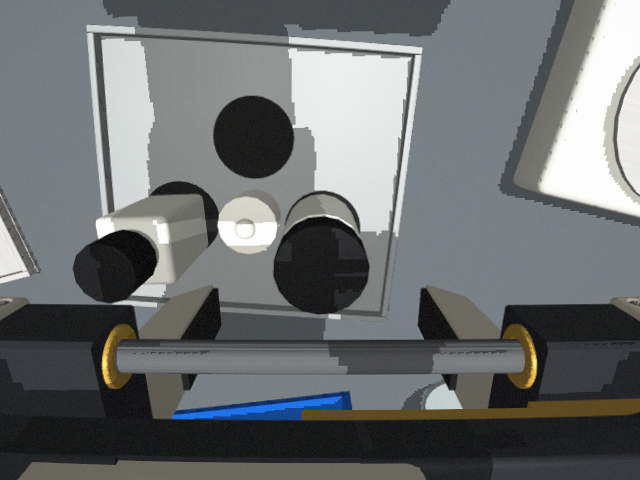

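```bash
python3 -m crank '[[0,0,3,0,0,0,1],[0,0,6,0,0,0,1],[0,0,6.6,0,0,0,1],[0,0,6.6,0,0,0,1]]'
python3 -m crank '[[0,0,0,0,0,0,0],[0,0,0,0,0,0,0],[0,0,0,0,0,0,0],[0,0,0,0,0,0,0],[0,0,0,0,0,0,0]]' 20
python3 -m crank '[[0,0,0,0,0,0,0],[0,0,0,0,0,0,0]]' 20
```

```text
time: 10.4
tool_pos: [0.5993, 0.047, 0.0937]
tool_rot: [-3.142, 0.002, 3.141]
contact_force: [0.7, -0.6, 0.7]
opening: 0.0918
time: 11.02
tool_pos: [0.5984, 0.0471, 0.0922]
tool_rot: [3.142, 0.0, 3.141]
contact_force: [0.0, 0.0, 0.7]
opening: 0.0538
time: 11.28
tool_pos: [0.5984, 0.0471, 0.0922]
tool_rot: [3.142, 0.0, 3.141]
contact_force: [-1.1, -1.2, 1.8]
opening: 0.0533
```

```bash
python3 -m crank '[[0,0,-2,0,0,0,0],[0,0,-7,0,0,0,0],[0,0,-12,0,0,0,0],[0,0,-16,0,0,0,0],[0,0,-17,0,0,0,0]]' 20
python3 -m crank '[[1.5,-6,0,0,0,0,0],[3,-12,0,0,0,0,0],[4.5,-18,0,0,0,0,0],[6,-24,0,0,0,0,0],[7.5,-30,0,0,0,0,0]]'
python3 -m crank '[[1.4,-4.1,0,0,0,0,0],[1.4,-4.1,0,0,0,0,0],[1.4,-4.1,0,0,0,0,0]]' 
python3 -c "
from h import *
o=robot.observe();print(o['time'],o['tool_pos'],o['tool_rot'],o['opening'])
save('s5',read_camera('scene')['frame'])"
```

```text
time: 11.9
tool_pos: [0.5991, 0.0472, 0.2643]
tool_rot: [-3.142, 0.004, 3.141]
contact_force: [-0.2, 0.1, -1.4]
opening: 0.0538
time: 12.52
tool_pos: [0.5218, -0.2542, 0.2597]
tool_rot: [3.139, -0.003, 3.141]
contact_force: [0.8, 0.2, -1.9]
opening: 0.0537
time: 12.9
tool_pos: [0.5087, -0.2931, 0.2604]
tool_rot: [3.139, -0.002, 3.14]
contact_force: [-0.3, 0.4, -1.1]
opening: 0.054
12.9 [ 0.50868234 -0.29309553  0.26035316] [ 3.13915705e+00 -2.14298535e-03  3.14043254e+00] 0.053983558019212605
```

View pics/s5.png

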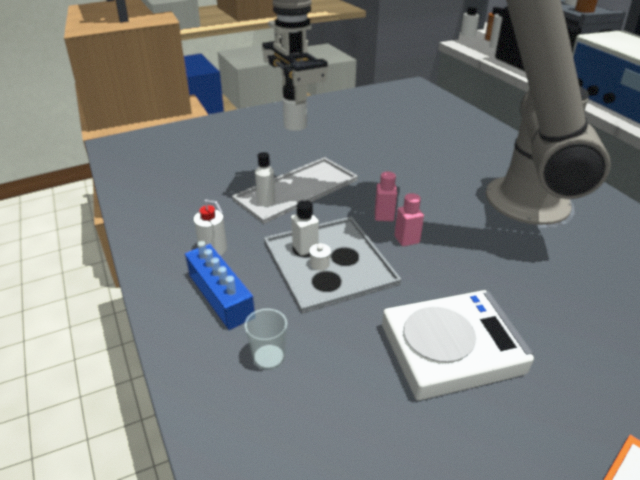

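Jar held upright at about (294,105), pot now uncovered at (320,257). Lower: 0.260→0.0885, 17.1 cm.

```bash
python3 -m crank '[[0,0,5,0,0,0,0],[0,0,10,0,0,0,0],[0,0,14,0,0,0,0],[0,0,16,0,0,0,0],[0,0,16.5,0,0,0,0]]'
python3 -m crank '[[0,0,0.2,0,0,0,0],[0,0,0.4,0,0,0,0],[0,0,0.5,0,0,0,0],[0,0,0.5,0,0,0,0]]' 
```

```text
time: 13.58
tool_pos: [0.5089, -0.2918, 0.0954]
tool_rot: [3.139, -0.002, -3.14]
contact_force: [-1.2, -0.3, -1.4]
opening: 0.0536
time: 14.08
tool_pos: [0.5092, -0.2939, 0.0925]
tool_rot: [-3.141, 0.001, 3.141]
contact_force: [-0.2, 0.1, -1.4]
opening: 0.0535
```

```bash
python3 -m crank '[[0,0,0.2,0,0,0,0],[0,0,0.35,0,0,0,0],[0,0,0.35,0,0,0,0]]'; python3 -m crank '[[0,0,0.1,0,0,0,0],[0,0,0.1,0,0,0,0]]'
```

```text
time: 14.45
tool_pos: [0.509, -0.2937, 0.0884]
tool_rot: [3.141, -0.0, 3.141]
contact_force: [0.5, 0.3, -1.4]
opening: 0.0535
time: 14.7
tool_pos: [0.5091, -0.2938, 0.0882]
tool_rot: [-3.141, 0.0, 3.141]
contact_force: [-1.8, 1.5, 4.4]
opening: 0.0537
```

```bash
python3 -m crank '[[0,0,0,0,0,0,1],[0,0,0,0,0,0,1],[0,0,0,0,0,0,1],[0,0,0,0,0,0,1],[0,0,-1,0,0,0,1]]'
python3 -m crank '[[0,0,-4,0,0,0,1],[0,0,-9,0,0,0,1],[0,0,-14,0,0,0,1],[0,0,-15,0,0,0,1]]'
python3 -m crank '[[-2,6,0,0,0,0,1],[-4,12,0,0,0,0,1],[-6,17,0,0,0,0,1],[-8,22,0,0,0,0,1],[-8.4,22.8,0,0,0,0,1]]'
python3 -m crank '[[0,0,3,0,0,0,1],[0,0,6,0,0,0,1],[0,0,7,0,0,0,1],[0,0,7,0,0,0,1]]'
python3 -c "
from h import *
o=robot.observe();print(o['time'],o['tool_pos'],o['tool_rot'],o['opening'])
save('s6',read_camera('scene')['frame'])
save('w6',read_camera('wrist')['frame'])"
```

```text
time: 15.32
tool_pos: [0.5086, -0.2935, 0.0972]
tool_rot: [3.14, -0.001, 3.141]
contact_force: [0.1, 1.5, 0.5]
opening: 0.0915
time: 15.82
tool_pos: [0.5103, -0.2946, 0.2524]
tool_rot: [-3.137, 0.006, 3.141]
contact_force: [1.7, 0.2, 0.4]
opening: 0.0918
time: 16.45
tool_pos: [0.5936, -0.0625, 0.247]
tool_rot: [3.141, -0.001, -3.138]
contact_force: [0.3, -0.2, 0.6]
opening: 0.0916
time: 16.95
tool_pos: [0.593, -0.0665, 0.1774]
tool_rot: [3.141, -0.001, 3.14]
contact_force: [-0.3, -0.3, 1.0]
opening: 0.0918
16.95 [ 0.59295373 -0.06649534  0.17735581] [ 3.14140525e+00 -1.07111565e-03  3.14001490e+00] 0.09184049137691011
```

View pics/s6.png

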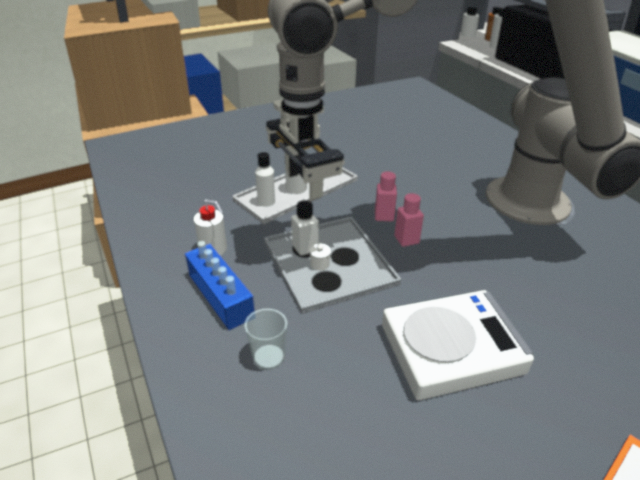

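View pics/w6.png

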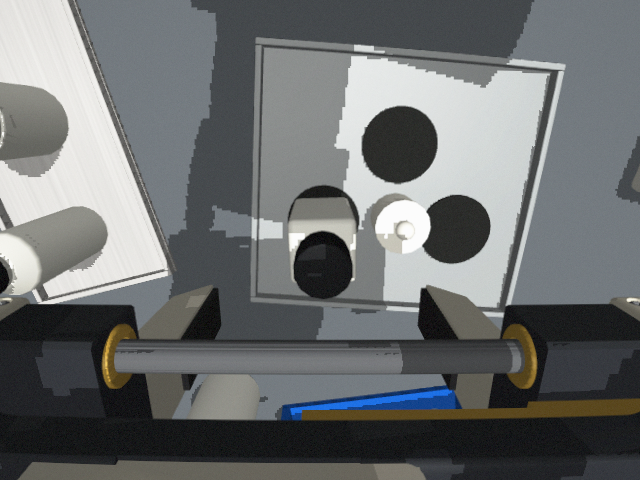

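```bash
python3 -m crank '[[0,0,3,0,0,0,1],[0,0,6,0,0,0,1],[0,0,7.3,0,0,0,1],[0,0,7.3,0,0,0,1]]'
python3 -m crank '[[0,0,0,0,0,0,0],[0,0,0,0,0,0,0],[0,0,0,0,0,0,0],[0,0,0,0,0,0,0],[0,0,0,0,0,0,0]]' 20
python3 -m crank '[[0,0,0,0,0,0,0],[0,0,0,0,0,0,0],[0,0,0,0,0,0,0]]' 20
```

```text
time: 17.55
tool_pos: [0.5934, -0.0659, 0.1048]
tool_rot: [3.141, -0.0, 3.141]
contact_force: [-0.4, 0.2, -0.6]
opening: 0.0916
time: 18.18
tool_pos: [0.5932, -0.0658, 0.1047]
tool_rot: [3.142, 0.0, 3.141]
contact_force: [-0.7, 1.4, 0.6]
opening: 0.0465
time: 18.55
tool_pos: [0.5936, -0.0658, 0.1051]
tool_rot: [-3.142, 0.001, 3.141]
contact_force: [0.7, 2.0, 4.7]
opening: 0.0383
```

```bash
python3 -m crank '[[0,0,0,0,0,0,0.6],[0,0,0,0,0,0,0.6],[0,0,-0.6,0,0,0,0.6],[0,0,-0.6,0,0,0,0.6]]'
python3 - <<'E'
from h import *
save('s7',read_camera('scene')['frame'],(235,120,385,280),5)
save('w7',read_camera('wrist')['frame'])
E
```

```text
time: 19.05
tool_pos: [0.5933, -0.066, 0.1108]
tool_rot: [-3.141, 0.0, 3.141]
contact_force: [-0.2, -0.0, -0.4]
opening: 0.0553
```

View pics/s7.png

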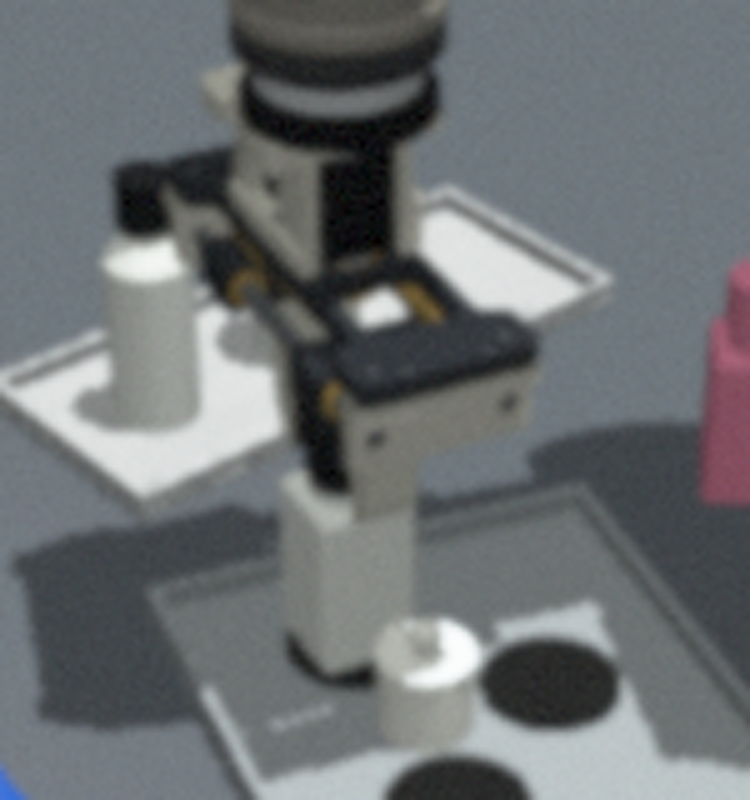

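View pics/w7.png

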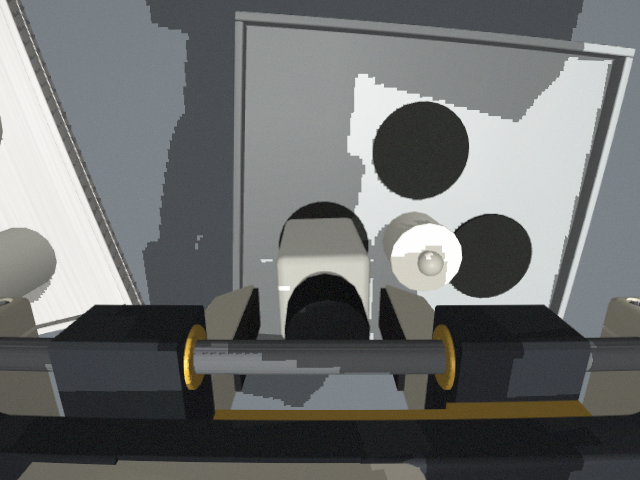

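```bash
python3 -m crank '[[0,0,0,0,0,0,0],[0,0,0,0,0,0,0],[0,0,0,0,0,0,0],[0,0,0,0,0,0,0],[0,0,0,0,0,0,0]]' 20
```

```text
time: 19.77
tool_pos: [0.5931, -0.0658, 0.1105]
tool_rot: [3.141, -0.0, 3.141]
contact_force: [-0.3, 0.1, -0.5]
opening: 0.034
```

```bash
python3 -m crank '[[0,0,-2,0,0,0,0],[0,0,-7,0,0,0,0],[0,0,-12,0,0,0,0],[0,0,-15,0,0,0,0],[0,0,-16,0,0,0,0]]' 20
python3 -m crank '[[3.5,-5,0,0,0,0,0],[7,-10,0,0,0,0,0],[10.5,-15,0,0,0,0,0],[14,-20,0,0,0,0,0],[17.6,-25.2,0,0,0,0,0]]'
python3 -m crank '[[0,0,0,0,0,0,0],[0,0,0,0,0,0,0]]' 
python3 -c "
from h import *
o=robot.observe();print(o['time'],o['tool_pos'],o['tool_rot'],o['opening'])
save('s8',read_camera('scene')['frame'])"
```

```text
time: 20.4
tool_pos: [0.5936, -0.0659, 0.2723]
tool_rot: [-3.141, 0.003, 3.141]
contact_force: [0.3, 0.4, -4.0]
opening: 0.0337
time: 21.02
tool_pos: [0.4157, -0.318, 0.269]
tool_rot: [3.14, -0.002, 3.141]
contact_force: [0.4, -0.7, -1.8]
opening: 0.0338
time: 21.28
tool_pos: [0.4172, -0.3166, 0.2694]
tool_rot: [3.139, -0.001, 3.14]
contact_force: [-0.4, -0.9, -1.7]
opening: 0.0337
21.275 [ 0.41719021 -0.31659748  0.26937551] [ 3.13927253e+00 -1.25513266e-03  3.13982070e+00] 0.033688267276992104
```

View pics/s8.png

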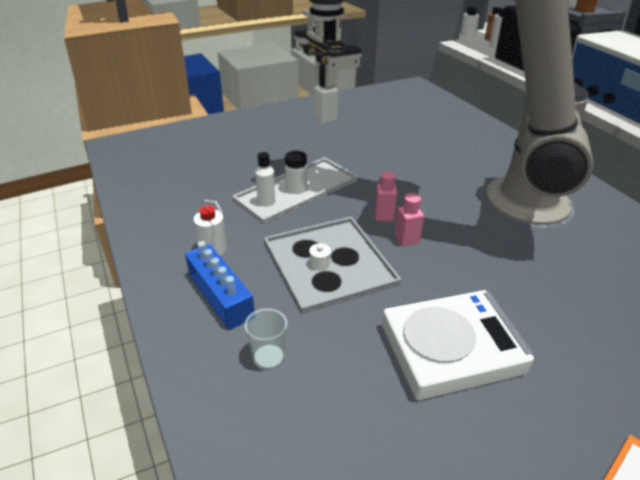

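Square bottle held upright; jar and slim stand in the side tray. Also take the clear view of tray for a pad re-measure.

```bash
python3 -m crank '[[0,0,5,0,0,0,0],[0,0,10,0,0,0,0],[0,0,14,0,0,0,0],[0,0,15.5,0,0,0,0],[0,0,15.8,0,0,0,0]]'
python3 -m crank '[[0,0,0.2,0,0,0,0],[0,0,0.4,0,0,0,0],[0,0,0.4,0,0,0,0],[0,0,0.4,0,0,0,0]]'
python3 - <<'E'
from h import *
c=read_camera("top"); save("t8",c["frame"],(235,180,540,380),2.6)
for n,cc,b in(("top",c,(285,215,370,290)),("scene",read_camera("scene"),(285,235,365,295))):
    if n=="top": b=(255,195,370,295)
    f=cc["frame"].max(2); m=np.zeros_like(f); m[b[1]:b[3],b[0]:b[2]]=(f[b[1]:b[3],b[0]:b[2]]<70)
    k,l,st,ce=cv2.connectedComponentsWithStats(m)
    for i in range(1,k):
        if st[i][4]>80: print(n,st[i],ce[i].round(1),plane(cc,[ce[i]],.008).round(4))
E
```

```text
time: 21.95
tool_pos: [0.4181, -0.3163, 0.1124]
tool_rot: [3.141, -0.0, -3.141]
contact_force: [0.0, -0.3, -2.1]
opening: 0.0333
time: 22.45
tool_pos: [0.4176, -0.3173, 0.109]
tool_rot: [-3.141, 0.001, 3.141]
contact_force: [0.3, -0.3, -2.6]
opening: 0.0336
top [268 215  30  29 679] [282.7 228.9] [[0.5997 0.0475 0.008 ]]
top [329 218  29  30 687] [342.8 232.8] [[ 0.5916 -0.0642  0.008 ]]
top [296 252  30  30 696] [310.4 266.1] [[ 0.5301 -0.0037  0.008 ]]
scene [294 241  20  16 218] [302.5 247.9] [[ 0.5978 -0.0673  0.008 ]]
scene [332 249  26  16 335] [344.6 256.4] [[ 0.5305 -0.0028  0.008 ]]
scene [313 272  27  19 409] [326.1 281.2] [[0.6002 0.0483 0.008 ]]
```

View pics/t8.png

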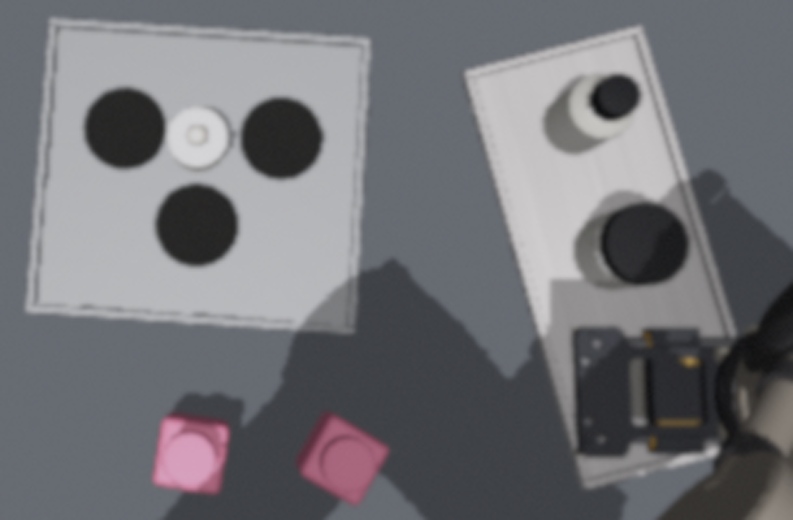

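```bash
python3 -m crank '[[0,0,0.15,0,0,0,0],[0,0,0.25,0,0,0,0],[0,0,0.25,0,0,0,0]]'; python3 -m crank '[[0,0,0.1,0,0,0,0],[0,0,0.1,0,0,0,0]]'
```

```text
time: 22.92
tool_pos: [0.4175, -0.3172, 0.1065]
tool_rot: [-3.141, 0.0, 3.141]
contact_force: [-1.3, 0.4, 3.8]
opening: 0.0335
time: 23.18
tool_pos: [0.4177, -0.3173, 0.1065]
tool_rot: [-3.141, 0.001, 3.141]
contact_force: [-2.6, 2.6, 11.8]
opening: 0.0334
```

```bash
python3 -m crank '[[0,0,-0.1,0,0,0,1],[0,0,-0.1,0,0,0,1],[0,0,-0.1,0,0,0,1],[0,0,-0.1,0,0,0,1],[0,0,-1,0,0,0,1]]'
python3 -m crank '[[0,0,-4,0,0,0,1],[0,0,-8,0,0,0,1],[0,0,-12,0,0,0,1],[0,0,-13,0,0,0,1]]'
python3 - <<'E'
from h import *
c=read_camera("top"); s=read_camera("scene")
save("s9",s["frame"],(225,140,425,310),4); save("t9",c["frame"],(290,210,335,255),12)
E
```

```text
time: 23.8
tool_pos: [0.4171, -0.3167, 0.1148]
tool_rot: [3.14, -0.001, 3.141]
contact_force: [-0.5, -0.3, 0.5]
opening: 0.0793
time: 24.3
tool_pos: [0.4182, -0.3178, 0.2483]
tool_rot: [-3.138, 0.004, 3.141]
contact_force: [-0.2, -1.0, -0.8]
opening: 0.0917
```

View pics/s9.png

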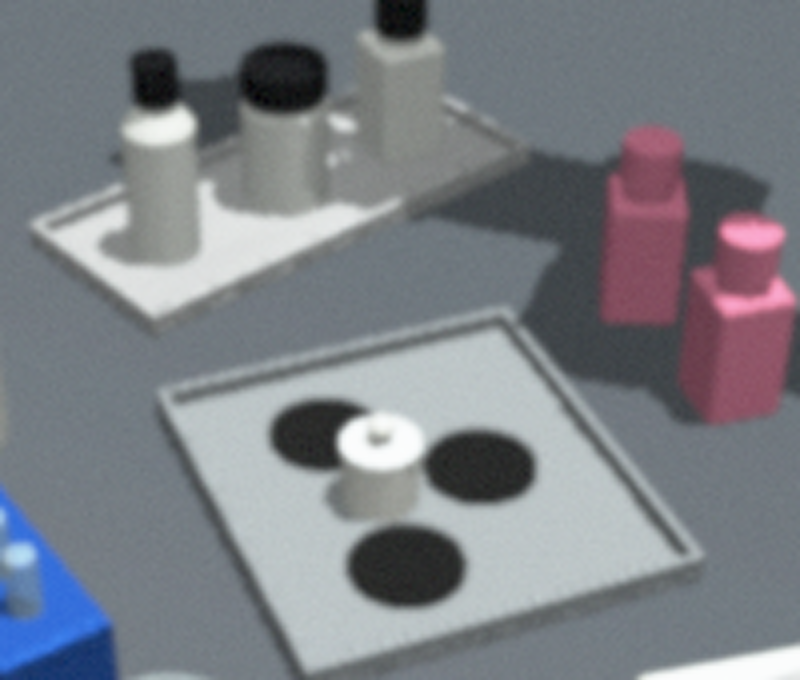

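View pics/t9.png

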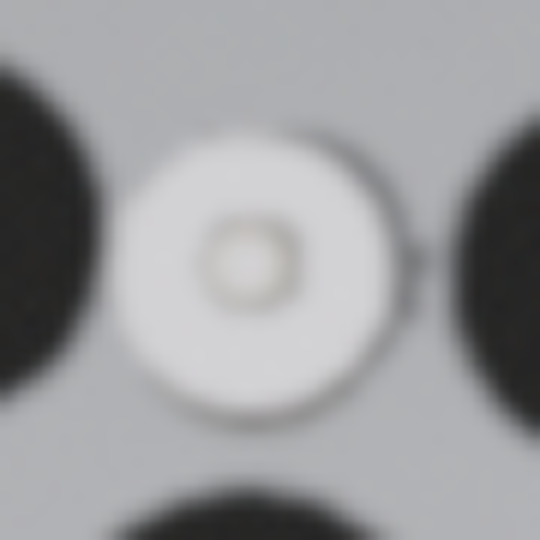

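```bash
python3 - <<'E'
from h import *
c=read_camera("top"); s=read_camera("scene")
print(plane(c,[[310.8,232.4]],.043),plane(s,[[320.1,250.6]],.043),tri(c,[310.8,232.4],s,[320.1,250.6]))
print(robot.observe()["tool_pos"])
E
python3 -m crank '[[-3.4,6,0,0,0,0,1],[-6.8,12,0,0,0,0,1],[-10.2,18,0,0,0,0,1],[-13.6,24,0,0,0,0,1],[-17,30,0,0,0,0,1]]'
python3 -m crank '[[0,1.2,3,0,0,0,1],[0,1.2,7,0,0,0,1],[0,1.2,9,0,0,0,1],[0,1.2,9,0,0,0,1]]'
python3 - <<'E'
from h import *
o=robot.observe();print(o['time'],o['tool_pos'],o['tool_rot'],o['opening'])
save('w9',read_camera('wrist')['frame'])
E
```

```text
[[ 0.58784842 -0.00560173  0.043     ]] [[ 0.5875142  -0.00419557  0.043     ]] [ 0.58751205 -0.00531809  0.04227677]
[ 0.41703177 -0.316659    0.2440002 ]
time: 25.12
tool_pos: [0.5719, -0.0433, 0.2433]
tool_rot: [3.141, -0.003, 3.141]
contact_force: [0.7, -0.5, 0.3]
opening: 0.0916
time: 25.62
tool_pos: [0.57, -0.0329, 0.152]
tool_rot: [3.14, -0.007, 3.141]
contact_force: [0.1, 0.3, 0.3]
opening: 0.0921
25.625 [ 0.56997879 -0.0329256   0.15200414] [ 3.14026378 -0.00654402  3.1409562 ] 0.0921478915785445
```

View pics/w9.png

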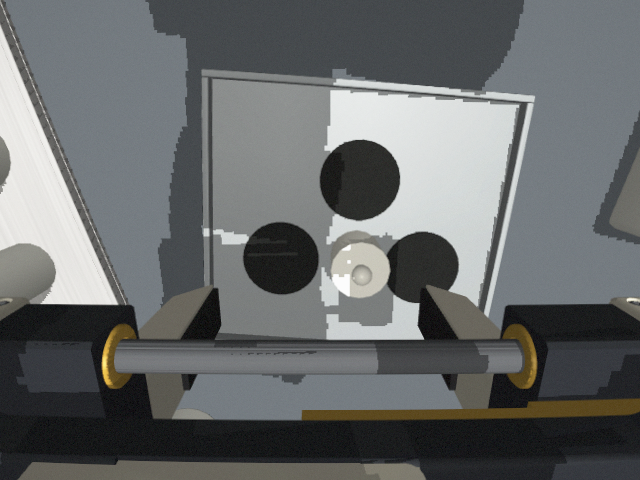

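```bash
python3 -m crank '[[-1.8,2.7,0,0,0,0,1],[-1.8,2.7,2,0,0,0,1],[-1.8,2.7,5,0,0,0,1],[-1.8,2.7,8,0,0,0,1],[-1.8,2.7,8,0,0,0,1]]'
python3 -m crank '[[0,0,0,0,0,0,1],[0,0,0,0,0,0,1]]'
```

```text
time: 26.3
tool_pos: [0.5888, -0.0063, 0.0739]
tool_rot: [3.141, -0.003, 3.141]
contact_force: [-0.0, 0.2, 0.5]
opening: 0.0921
time: 26.55
tool_pos: [0.5908, -0.0065, 0.0769]
tool_rot: [-3.141, 0.003, 3.141]
contact_force: [0.7, 0.2, -0.4]
opening: 0.0915
```

```bash
python3 -m crank '[[0.2,0.1,2,0,0,0,1],[0.2,0.1,3.6,0,0,0,1],[0.2,0.1,4,0,0,0,1],[0.2,0.1,4,0,0,0,1]]'
python3 -m crank '[[0,0,0,0,0,0,1],[0,0,0,0,0,0,1]]'
python3 - <<'E'
from h import *
save('w10',read_camera('wrist')['frame']);save('s10',read_camera('scene')['frame'],(245,140,425,310),4)
E
```

```text
time: 27.05
tool_pos: [0.5879, -0.0054, 0.0351]
tool_rot: [3.142, -0.0, 3.141]
contact_force: [-0.3, -0.2, 0.4]
opening: 0.0919
time: 27.3
tool_pos: [0.5881, -0.0054, 0.0356]
tool_rot: [-3.142, 0.001, 3.141]
contact_force: [-0.4, -0.2, 0.5]
opening: 0.0919
```

View pics/w10.png

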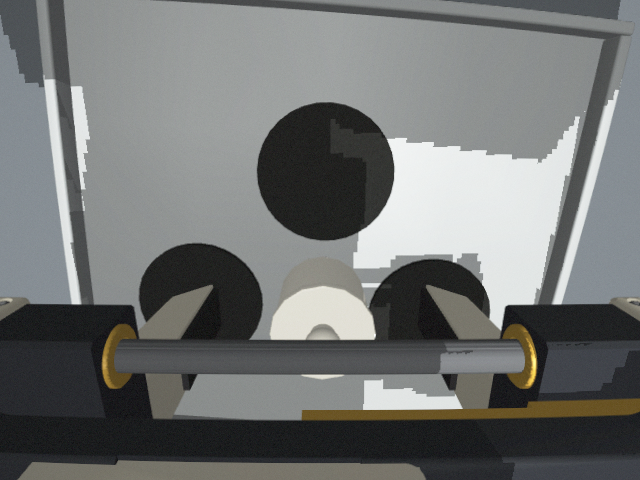

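View pics/s10.png

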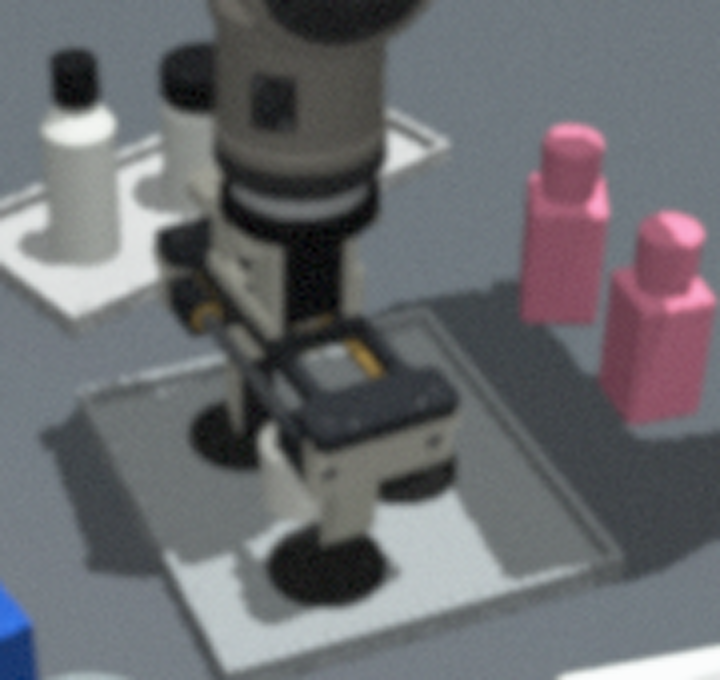

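Pot centred between the jaws (knob at 322,335). Close.

```bash
python3 -m crank '[[0,0,0,0,0,0,0],[0,0,0,0,0,0,0],[0,0,0,0,0,0,0],[0,0,0,0,0,0,0],[0,0,0,0,0,0,0]]' 15
python3 -m crank '[[0,0,0,0,0,0,0],[0,0,0,0,0,0,0],[0,0,0,0,0,0,0]]' 15
```

```text
time: 28.02
tool_pos: [0.5878, -0.0053, 0.0351]
tool_rot: [3.141, -0.0, 3.141]
contact_force: [-0.6, 0.1, -0.9]
opening: 0.0464
time: 28.4
tool_pos: [0.5878, -0.0053, 0.0351]
tool_rot: [3.141, 0.0, 3.141]
contact_force: [0.9, 0.7, 0.5]
opening: 0.0406
```

```bash
python3 -m crank '[[0,0,-1,0,0,0,0],[0,0,-4,0,0,0,0],[0,0,-9,0,0,0,0],[0,0,-13,0,0,0,0],[0,0,-13,0,0,0,0]]'
python3 -m crank '[[1.5,5,0,0,0,0,0],[3,10,0,0,0,0,0],[4.5,15,0,0,0,0,0],[5.5,20,0,0,0,0,0],[6.8,25,0,0,0,0,0]]'
python3 -m crank '[[0.6,4.5,0,0,0,0,0],[0.6,4.5,0,0,0,0,0],[0.6,4.5,0,0,0,0,0]]'
python3 -c "
from h import *
o=robot.observe();print(o['time'],o['tool_pos'],o['tool_rot'],o['opening'],o['contact_force'])
s=read_camera('scene');save('s11',s['frame'])
f=s['frame'].astype(int)
c=read_camera('top');save('t11',c['frame'],(60,200,260,380),4)"
```

```text
time: 29.02
tool_pos: [0.5896, -0.0056, 0.1693]
tool_rot: [-3.14, 0.008, 3.141]
contact_force: [-0.4, 0.3, -1.7]
opening: 0.041
time: 29.65
tool_pos: [0.5189, 0.2459, 0.1639]
tool_rot: [-3.141, -0.002, 3.141]
contact_force: [0.7, 0.4, -2.1]
opening: 0.0406
time: 30.02
tool_pos: [0.5135, 0.2892, 0.1641]
tool_rot: [-3.14, -0.002, 3.141]
contact_force: [-0.2, -1.5, -0.7]
opening: 0.0407
30.025 [0.51346714 0.289185   0.16408831] [-3.14042776e+00 -1.75654151e-03  3.14136741e+00] 0.040708273829175474 [-0.23740451 -1.48601217 -0.6968816 ]
```

View pics/s11.png

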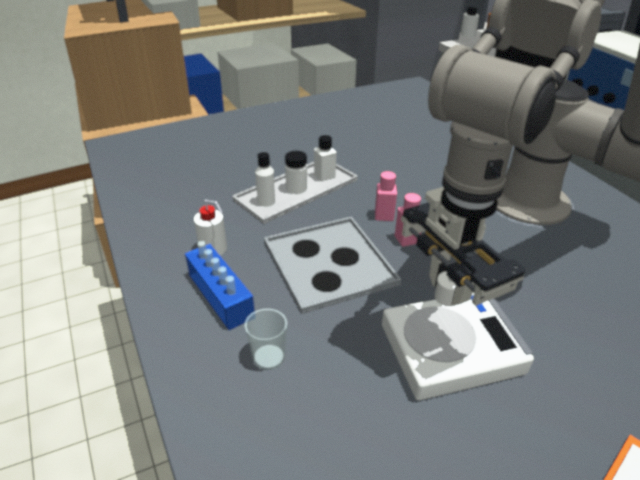

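View pics/t11.png

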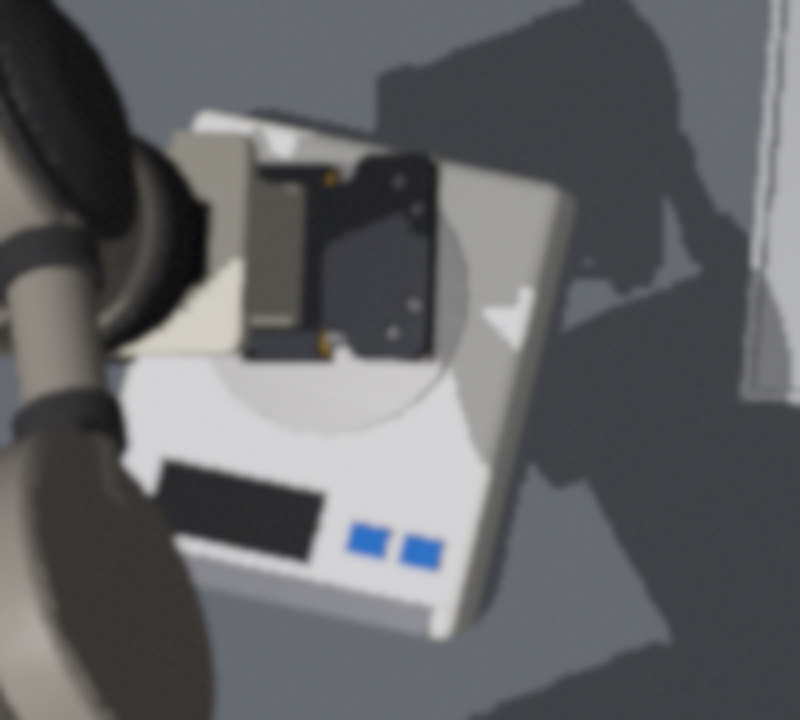

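```bash
python3 -m crank '[[0,0,3,0,0,0,0],[0,0,5,0,0,0,0],[0,0,6.5,0,0,0,0],[0,0,7.1,0,0,0,0],[0,0,7.1,0,0,0,0]]'
python3 -m crank '[[0,0,0.1,0,0,0,0],[0,0,0.1,0,0,0,0]]'
python3 - <<'E'
from h import *
save('w12',read_camera('wrist')['frame']);save('s12',read_camera('scene')['frame'],(375,225,545,395),4)
E
```

```text
time: 30.75
tool_pos: [0.5142, 0.2895, 0.0942]
tool_rot: [3.142, 0.0, 3.14]
contact_force: [0.0, 0.2, -1.1]
opening: 0.0412
time: 31.0
tool_pos: [0.5143, 0.2899, 0.0937]
tool_rot: [3.141, 0.001, 3.141]
contact_force: [0.0, 0.1, -1.7]
opening: 0.0407
```

View pics/w12.png

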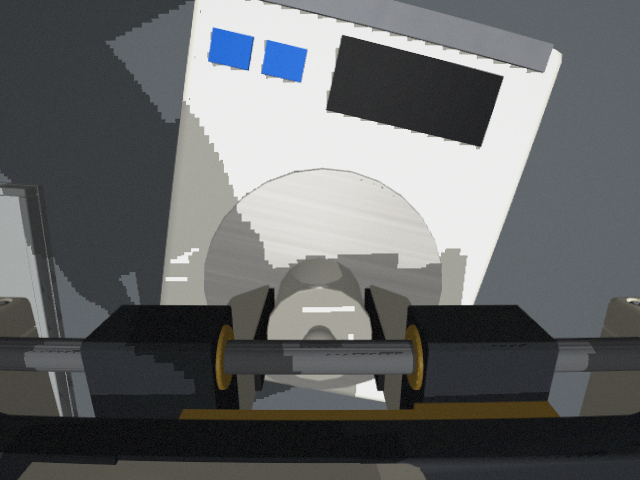

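View pics/s12.png

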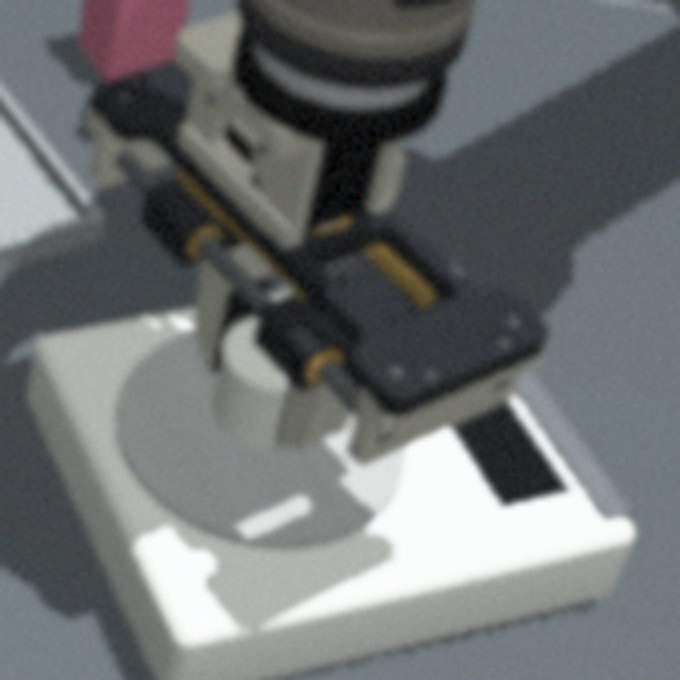

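```bash
python3 -m crank '[[0,0,0.2,0,0,0,0],[0,0,0.35,0,0,0,0],[0,0,0.45,0,0,0,0],[0,0,0.45,0,0,0,0]]'; python3 -m crank '[[0,0,0.05,0,0,0,0],[0,0,0.05,0,0,0,0],[0,0,0.05,0,0,0,0]]'
```

```text
time: 31.6
tool_pos: [0.5139, 0.2897, 0.0885]
tool_rot: [-3.142, -0.0, 3.141]
contact_force: [-0.3, 0.7, -0.9]
opening: 0.041
time: 31.98
tool_pos: [0.514, 0.2898, 0.0881]
tool_rot: [3.142, 0.0, 3.141]
contact_force: [0.8, 1.1, -1.5]
opening: 0.0411
```

```bash
python3 -m crank '[[0,0,0.05,0,0,0,0],[0,0,0.05,0,0,0,0]]'
```

```text
time: 32.22
tool_pos: [0.514, 0.2898, 0.088]
tool_rot: [3.141, 0.0, 3.141]
contact_force: [-2.1, 0.1, 3.8]
opening: 0.0408
```

```bash
python3 -m crank '[[0,0,0,0,0,0,1],[0,0,0,0,0,0,1],[0,0,0,0,0,0,1],[0,0,0,0,0,0,1],[0,0,-0.5,0,0,0,1]]'
python3 -m crank '[[0,0,-2,0,0,0,1],[0,0,-6,0,0,0,1],[0,0,-11,0,0,0,1],[0,0,-16,0,0,0,1],[0,0,-16,0,0,0,1]]'
python3 -m crank '[[1,-6,0,0,0,0,1],[2,-12,0,0,0,0,1],[3,-18,0,0,0,0,1],[4,-24,0,0,0,0,1],[5,-30,0,0,0,0,1]]'
python3 - <<'E'
from h import *
o=robot.observe();print(o['time'],o['tool_pos'],o['tool_rot'],o['opening'])
c=read_camera('top');save('t13',c['frame'],(75,200,235,365),4);save('s13',read_camera('scene')['frame'],(375,225,545,395),4)
E
```

```text
time: 32.85
tool_pos: [0.5138, 0.2896, 0.0924]
tool_rot: [-3.141, -0.001, 3.141]
contact_force: [0.2, -0.8, -0.4]
opening: 0.0862
time: 33.48
tool_pos: [0.5157, 0.2905, 0.2577]
tool_rot: [3.138, 0.009, 3.141]
contact_force: [0.4, 0.1, 0.1]
opening: 0.0915
time: 34.1
tool_pos: [0.4628, -0.0119, 0.252]
tool_rot: [3.141, -0.001, 3.141]
contact_force: [0.6, -1.0, 0.3]
opening: 0.0917
34.1 [ 0.46278013 -0.01191686  0.25203141] [ 3.14141168e+00 -6.84980659e-04  3.14112714e+00] 0.09168709540895352
```

View pics/t13.png

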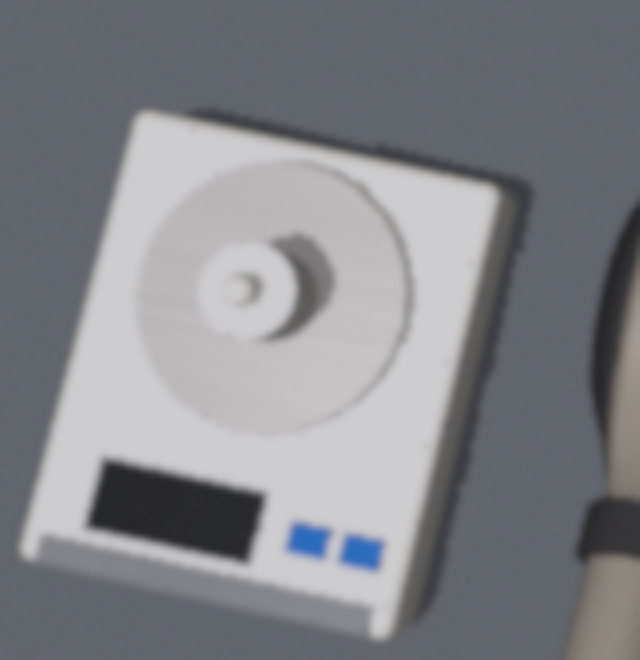

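View pics/s13.png

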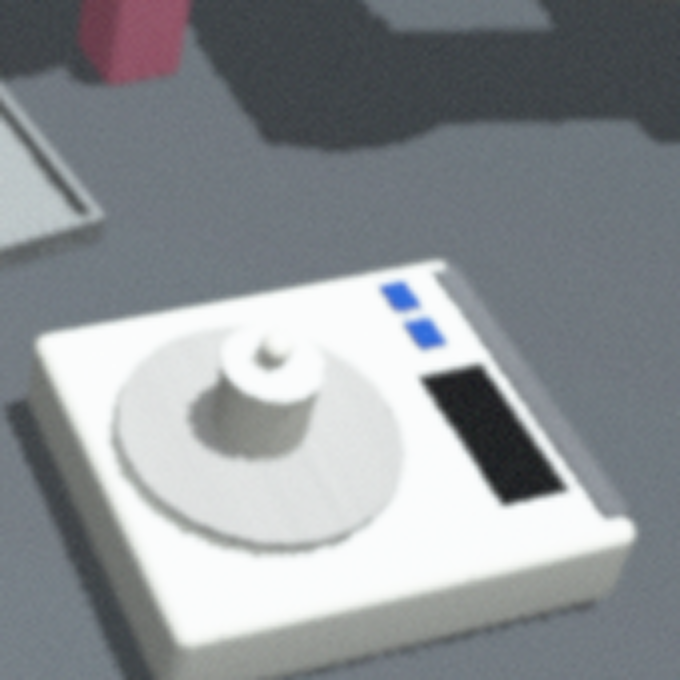

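```bash
python3 - <<'E'
from h import *
c=read_camera("top"); s=read_camera("scene")
print(plane(c,[[136.9,272.4]],.096),plane(c,[[143.4,274.1]],.058))
print(plane(s,[[375+271/4,225+362/4]],.096),plane(s,[[375+260/4,225+437/4]],.058))
E
python3 -m crank '[[1,-6,0,0,0,0,1],[2,-12,0,0,0,0,1],[3,-18,0,0,0,0,1],[4,-24,0,0,0,0,1],[4.5,-30.5,0,0,0,0,1]]'
python3 -m crank '[[0,0,0,0,0,0,1],[0,0,0,0,0,0,1]]'
python3 - <<'E'
from h import *
o=robot.observe();print(o['time'],o['tool_pos'],o['tool_rot'],o['opening'])
save('w14',read_camera('wrist')['frame'])
E
```

```text
[[0.51421011 0.28748245 0.096     ]] [[0.51385752 0.28862312 0.058     ]]
[[0.51411576 0.28879097 0.096     ]] [[0.51641718 0.294626   0.058     ]]
time: 34.92
tool_pos: [0.4193, -0.3127, 0.2523]
tool_rot: [3.141, 0.0, -3.14]
contact_force: [1.1, -0.3, 0.2]
opening: 0.0918
time: 35.17
tool_pos: [0.4193, -0.311, 0.2519]
tool_rot: [3.14, -0.001, -3.141]
contact_force: [-0.8, 0.2, 0.6]
opening: 0.0919
35.175 [ 0.41930149 -0.31103922  0.25187775] [ 3.13979371e+00 -7.84458878e-04 -3.14117159e+00] 0.0919461592893918
```

View pics/w14.png

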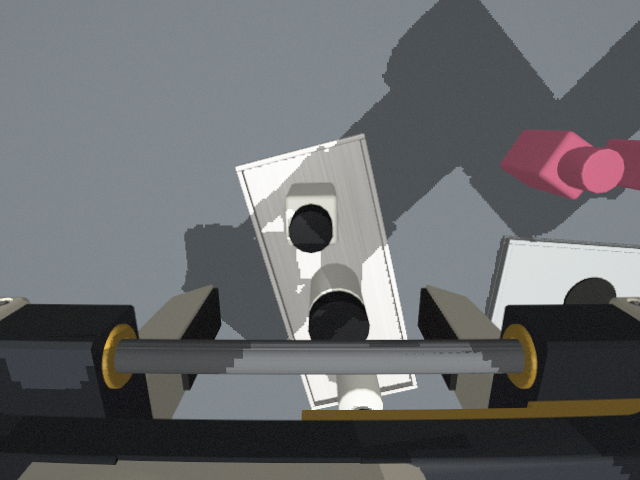

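```bash
python3 - <<'E'
from h import *
for n,box in(("top",(100,232,185,312)),("scene",(398,300,508,366))):
    cc=read_camera(n); f=cv2.imread(f"pics/{n}0.png",0).astype(np.float32)
    f=cv2.GaussianBlur(f,(0,0),1)
    # radial edge search in the metric plane
    for it in range(3):
        if it==0: c0=np.array([.514,.290])
        pts=[]
        for a in np.radians(np.arange(0,360,5)):
            rr=np.arange(.050,.070,.0005)
            X=np.c_[c0[0]+rr*np.cos(a),c0[1]+rr*np.sin(a),np.full(len(rr),.058)]
            p=proj(cc,X).astype(np.float32)
            v=cv2.remap(f,p[:,0].reshape(1,-1),p[:,1].reshape(1,-1),1)[0]
            g=np.gradient(v); i=g.argmax(); 
            if g[i]>.5 and 2<i<len(rr)-3: pts.append(X[i,:2])
        pts=np.array(pts)
        A=np.c_[2*pts,np.ones(len(pts))]; s=np.linalg.lstsq(A,(pts**2).sum(1),rcond=None)[0]
        r=np.sqrt(s[2]+s[0]**2+s[1]**2); res=np.abs(np.hypot(*(pts-s[:2]).T)-r); c0=s[:2]
    print(n,len(pts),c0.round(4),r.round(4),np.median(res).round(4))
c=read_camera("scene");save("s15",c["frame"],(395,290,510,375),7)
E
```

```text
top 72 [0.5146 0.2884] 0.0612 0.0003
scene 72 [0.5171 0.292 ] 0.0613 0.0009
```

View pics/s15.png

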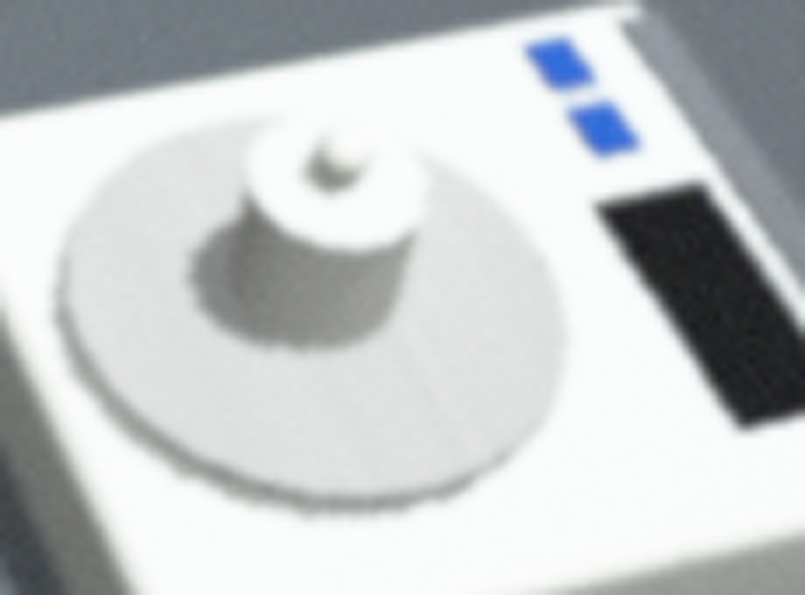

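```bash
python3 -m crank '[[0.2,-0.6,3,0,0,0,1],[0.2,-0.6,7,0,0,0,1],[0.2,-0.6,8,0,0,0,1],[0.2,-0.6,8,0,0,0,1]]'
python3 -m crank '[[0,0,0,0,0,0,1],[0,0,3,0,0,0,1],[0,0,6,0,0,0,1],[0,0,6.3,0,0,0,1],[0,0,6.3,0,0,0,1]]'
```

```text
time: 35.88
tool_pos: [0.4171, -0.3181, 0.1729]
tool_rot: [3.141, -0.0, -3.141]
contact_force: [-0.3, 0.3, 0.9]
opening: 0.0917
time: 36.5
tool_pos: [0.4174, -0.3191, 0.1109]
tool_rot: [-3.14, 0.001, 3.141]
contact_force: [-0.4, -0.5, 1.3]
opening: 0.0918
```

```bash
python3 -m crank '[[0,0.1,0.2,0,0,0,1],[0,0.1,0.25,0,0,0,1],[0,0.1,0.25,0,0,0,1]]'
python3 -m crank '[[0,0,0,0,0,0,0],[0,0,0,0,0,0,0],[0,0,0,0,0,0,0],[0,0,0,0,0,0,0],[0,0,0,0,0,0,0]]' 20
python3 -m crank '[[0,0,0,0,0,0,0],[0,0,0,0,0,0,0],[0,0,0,0,0,0,0]]' 20
```

```text
time: 36.88
tool_pos: [0.4169, -0.3176, 0.1075]
tool_rot: [-3.141, 0.0, 3.141]
contact_force: [-1.0, -0.2, -0.1]
opening: 0.092
time: 37.5
tool_pos: [0.4167, -0.3175, 0.107]
tool_rot: [3.141, -0.0, 3.141]
contact_force: [-0.6, -1.1, -0.3]
opening: 0.0463
time: 37.88
tool_pos: [0.4167, -0.3175, 0.1071]
tool_rot: [3.141, 0.0, 3.141]
contact_force: [1.0, -0.5, 0.5]
opening: 0.0333
```

```bash
python3 -m crank '[[0,0,-2,0,0,0,0],[0,0,-7,0,0,0,0],[0,0,-12,0,0,0,0],[0,0,-15,0,0,0,0],[0,0,-16,0,0,0,0]]'
python3 -m crank '[[-3.5,5,0,0,0,0,0],[-7,10,0,0,0,0,0],[-10.5,15,0,0,0,0,0],[-14,20,0,0,0,0,0],[-17.5,25.2,0,0,0,0,0]]'
python3 -m crank '[[0,0,0,0,0,0,0],[0,0,0,0,0,0,0],[0,0,0,0,0,0,0]]'
```

```text
time: 38.5
tool_pos: [0.417, -0.3178, 0.2685]
tool_rot: [-3.14, 0.002, 3.141]
contact_force: [-0.0, 0.4, -3.0]
opening: 0.0338
time: 39.12
tool_pos: [0.5922, -0.0641, 0.2651]
tool_rot: [3.141, -0.003, 3.141]
contact_force: [0.4, -0.4, -3.0]
opening: 0.0335
time: 39.5
tool_pos: [0.5911, -0.067, 0.2664]
tool_rot: [3.141, -0.001, 3.139]
contact_force: [0.3, 0.5, -2.2]
opening: 0.0335
```

```bash
python3 -m crank '[[0,0.2,5,0,0,0,0],[0,0.2,10,0,0,0,0],[0,0.2,13,0,0,0,0],[0,0.2,14.5,0,0,0,0],[0,0.2,14.8,0,0,0,0]]'
python3 -m crank '[[0,0,0,0,0,0,0],[0,0,0,0,0,0,0]]'
```

```text
time: 40.12
tool_pos: [0.5916, -0.0646, 0.1189]
tool_rot: [3.141, -0.001, 3.14]
contact_force: [0.1, 0.0, -3.2]
opening: 0.0337
time: 40.38
tool_pos: [0.5925, -0.064, 0.1205]
tool_rot: [-3.141, 0.002, 3.141]
contact_force: [-0.4, 0.0, -2.0]
opening: 0.0334
```

```bash
python3 -m crank '[[0,0,0.3,0,0,0,0],[0,0,0.6,0,0,0,0],[0,0,0.8,0,0,0,0],[0,0,0.8,0,0,0,0]]'
python3 -m crank '[[0,0,0,0,0,0,0],[0,0,0,0,0,0,0]]'
python3 - <<'E'
from h import *
save('w16',read_camera('wrist')['frame']);save('s16',read_camera('scene')['frame'],(235,140,385,290),5)
E
```

```text
time: 40.88
tool_pos: [0.5921, -0.0637, 0.1113]
tool_rot: [3.141, 0.001, 3.141]
contact_force: [-0.1, 0.3, -0.5]
opening: 0.0335
time: 41.12
tool_pos: [0.592, -0.0637, 0.1113]
tool_rot: [3.141, 0.001, 3.141]
contact_force: [1.0, 1.1, 0.4]
opening: 0.0334
```

View pics/s16.png

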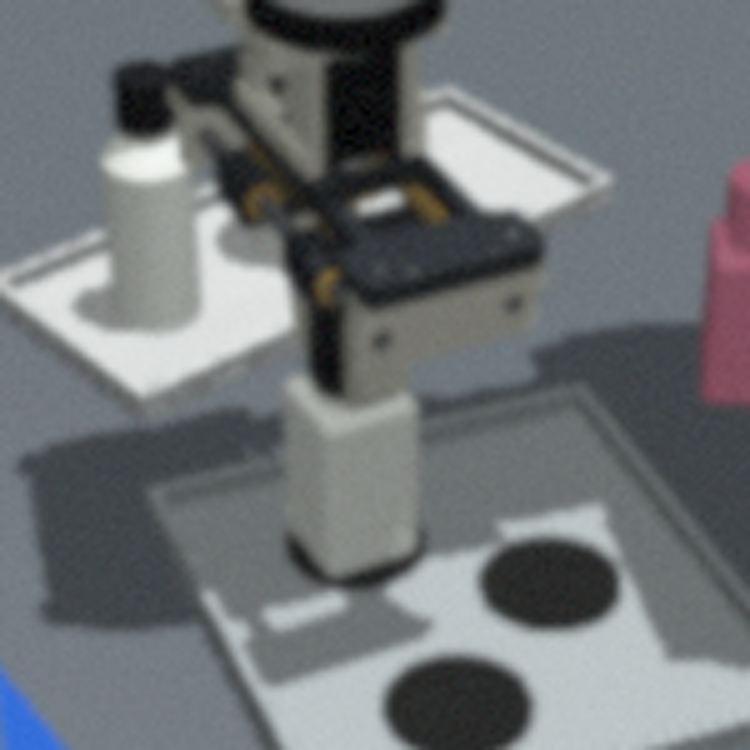

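```bash
python3 -m crank '[[0,0,0.05,0,0,0,0],[0,0,0.05,0,0,0,0]]'
python3 -m crank '[[0,0,0,0,0,0,1],[0,0,0,0,0,0,1],[0,0,0,0,0,0,1],[0,0,0,0,0,0,1],[0,0,-0.5,0,0,0,1]]'
python3 -m crank '[[0,0,-3,0,0,0,1],[0,0,-8,0,0,0,1],[0,0,-12,0,0,0,1],[0,0,-14,0,0,0,1]]'
python3 -m crank '[[1.5,-6,0,0,0,0,1],[3.5,-12,0,0,0,0,1],[6,-18,0,0,0,0,1],[8.3,-23,0,0,0,0,1],[8.3,-23,0,0,0,0,1]]'
python3 -m crank '[[0,0,3,0,0,0,1],[0,0,7,0,0,0,1],[0,0,9,0,0,0,1],[0,0,9,0,0,0,1],[0,0,9,0,0,0,1]]'
```

```text
time: 41.48
tool_pos: [0.5922, -0.0637, 0.1112]
tool_rot: [-3.142, 0.001, 3.141]
contact_force: [0.3, 1.7, 4.9]
opening: 0.0339
time: 42.1
tool_pos: [0.5915, -0.0637, 0.1154]
tool_rot: [3.141, -0.001, 3.141]
contact_force: [0.1, -0.2, -0.8]
opening: 0.0791
time: 42.6
tool_pos: [0.5925, -0.0639, 0.2588]
tool_rot: [-3.141, 0.004, 3.141]
contact_force: [0.7, -0.2, 0.4]
opening: 0.0913
time: 43.22
tool_pos: [0.5068, -0.2974, 0.2558]
tool_rot: [-3.141, -0.0, 3.135]
contact_force: [0.5, 0.6, 0.4]
opening: 0.0917
time: 43.85
tool_pos: [0.5095, -0.2935, 0.1668]
tool_rot: [-3.141, 0.002, -3.142]
contact_force: [0.4, -0.8, 0.3]
opening: 0.0919
```

```bash
python3 -m crank '[[0,0,0,0,0,0,1]]'
python3 - <<'E'
from h import *
o=robot.observe();print(o['time'],o['tool_pos'])
save('w17',read_camera('wrist')['frame']);save('s17',read_camera('scene')['frame'])
E
```

```text
time: 43.98
tool_pos: [0.5094, -0.2938, 0.167]
tool_rot: [-3.14, 0.002, 3.141]
contact_force: [0.7, -0.1, -0.1]
opening: 0.092
43.975 [ 0.50935272 -0.29383998  0.16699514]
```

View pics/s17.png

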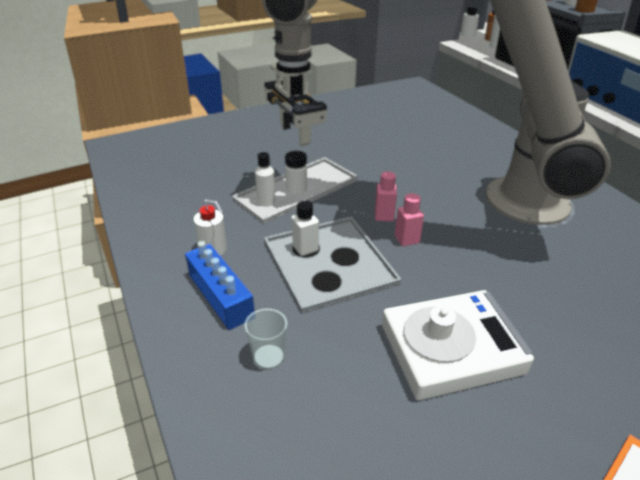

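View pics/w17.png

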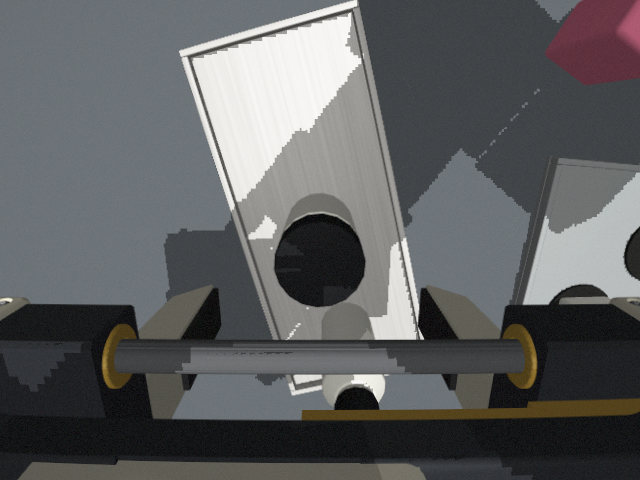

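Square bottle stands on its pad at (305,235); jar cap centred at (320,260). Descend 7.8 cm.

```bash
python3 -m crank '[[0,0,3,0,0,0,1],[0,0,6,0,0,0,1],[0,0,7.7,0,0,0,1],[0,0,7.7,0,0,0,1],[0,0,7.7,0,0,0,1]]'
python3 -m crank '[[0,0,0,0,0,0,0],[0,0,0,0,0,0,0],[0,0,0,0,0,0,0],[0,0,0,0,0,0,0],[0,0,0,0,0,0,0]]' 20
python3 -m crank '[[0,0,0,0,0,0,0],[0,0,0,0,0,0,0]]' 20
```

```text
time: 44.7
tool_pos: [0.5093, -0.2942, 0.0897]
tool_rot: [-3.14, 0.002, 3.141]
contact_force: [0.5, -0.3, 0.8]
opening: 0.0921
time: 45.32
tool_pos: [0.5087, -0.2938, 0.0887]
tool_rot: [-3.142, 0.0, 3.141]
contact_force: [0.4, -0.8, 0.3]
opening: 0.0539
time: 45.58
tool_pos: [0.5087, -0.2938, 0.0886]
tool_rot: [3.142, 0.0, 3.141]
contact_force: [-0.5, -0.8, 1.1]
opening: 0.0533
```

```bash
python3 -m crank '[[0,0,-2,0,0,0,0],[0,0,-7,0,0,0,0],[0,0,-12,0,0,0,0],[0,0,-16,0,0,0,0],[0,0,-17,0,0,0,0]]'
python3 -m crank '[[-1.5,6,0,0,0,0,0],[-3,12,0,0,0,0,0],[-4.5,18,0,0,0,0,0],[-6,24,0,0,0,0,0],[-8,30,0,0,0,0,0]]'
python3 -m crank '[[-1.1,4.1,0,0,0,0,0],[-1.1,4.1,0,0,0,0,0],[-1.1,4.1,0,0,0,0,0],[-1.1,4.1,0,0,0,0,0]]'
```

```text
time: 46.2
tool_pos: [0.5093, -0.2942, 0.2608]
tool_rot: [-3.139, 0.004, 3.141]
contact_force: [-0.2, 0.7, -2.7]
opening: 0.0537
time: 46.82
tool_pos: [0.588, 0.0075, 0.2564]
tool_rot: [3.141, -0.003, 3.141]
contact_force: [2.2, -0.6, -2.1]
opening: 0.0537
time: 47.32
tool_pos: [0.5993, 0.0452, 0.2578]
tool_rot: [-3.141, -0.001, 3.139]
contact_force: [0.2, -0.2, -2.2]
opening: 0.0537
```

```bash
python3 -m crank '[[0,0.2,5,0,0,0,0],[0,0.2,10,0,0,0,0],[0,0.2,14,0,0,0,0],[0,0.2,15.2,0,0,0,0],[0,0.2,15.8,0,0,0,0]]'
python3 -m crank '[[0,0,0,0,0,0,0],[0,0,0,0,0,0,0],[0,0,0,0,0,0,0]]'
```

```text
time: 47.95
tool_pos: [0.6002, 0.0477, 0.1011]
tool_rot: [3.142, 0.001, 3.14]
contact_force: [0.4, 0.9, -1.1]
opening: 0.0536
time: 48.32
tool_pos: [0.6002, 0.0485, 0.1016]
tool_rot: [-3.142, 0.002, 3.141]
contact_force: [-0.3, 0.5, -2.3]
opening: 0.054
```

```bash
python3 -m crank '[[0,-0.1,0.3,0,0,0,0],[0,-0.1,0.6,0,0,0,0],[0,-0.1,0.75,0,0,0,0],[0,-0.1,0.75,0,0,0,0]]'
python3 -m crank '[[0,0,0,0,0,0,0],[0,0,0,0,0,0,0]]'
python3 - <<'E'
from h import *
save('s18',read_camera('scene')['frame'],(235,140,425,310),4)
E
```

```text
time: 48.82
tool_pos: [0.5996, 0.0475, 0.0929]
tool_rot: [3.142, -0.0, 3.141]
contact_force: [0.9, 0.1, -2.1]
opening: 0.0537
time: 49.08
tool_pos: [0.5997, 0.0475, 0.0931]
tool_rot: [3.142, 0.0, 3.141]
contact_force: [-0.0, -0.0, -2.2]
opening: 0.0535
```

View pics/s18.png

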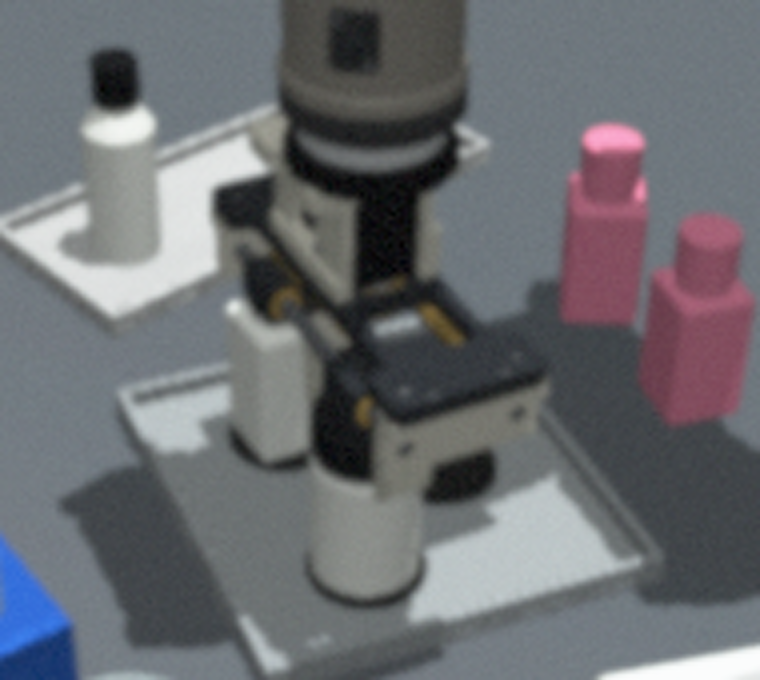

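```bash
python3 -m crank '[[0,0,0.06,0,0,0,0],[0,0,0.06,0,0,0,0],[0,0,0.06,0,0,0,0]]'
python3 -m crank '[[0,0,0,0,0,0,1],[0,0,0,0,0,0,1],[0,0,0,0,0,0,1],[0,0,0,0,0,0,1],[0,0,-0.5,0,0,0,1]]'
python3 -m crank '[[0,0,-3,0,0,0,1],[0,0,-8,0,0,0,1],[0,0,-13,0,0,0,1],[0,0,-16,0,0,0,1]]'
python3 -m crank '[[0,-6,0,0,0,0,1],[0,-12,0,0,0,0,1],[0,-18,0,0,0,0,1],[0,-24,0,0,0,0,1],[0,-30,0,0,0,0,1]]'
python3 -m crank '[[0,-1.9,0,0,0,0,1],[0,-1.9,0,0,0,0,1],[0,-1.9,3,0,0,0,1],[0,-1.9,6,0,0,0,1],[0,-1.9,6,0,0,0,1]]'
python3 -m crank '[[0,0,0,0,0,0,1]]'
python3 - <<'E'
from h import *
o=robot.observe();print(o['time'],o['tool_pos'])
save('w19',read_camera('wrist')['frame']);save('s19',read_camera('scene')['frame'])
E
```

```text
time: 49.5
tool_pos: [0.5998, 0.0475, 0.0927]
tool_rot: [3.142, 0.0, 3.141]
contact_force: [-0.2, -0.5, -0.4]
opening: 0.0538
time: 50.12
tool_pos: [0.5994, 0.0475, 0.0973]
tool_rot: [3.141, -0.001, 3.141]
contact_force: [0.7, -0.2, 0.4]
opening: 0.0918
time: 50.62
tool_pos: [0.6002, 0.0475, 0.261]
tool_rot: [-3.141, 0.004, 3.141]
contact_force: [-0.0, -0.1, -0.1]
opening: 0.0916
time: 51.25
tool_pos: [0.5992, -0.2544, 0.258]
tool_rot: [-3.141, 0.001, 3.141]
contact_force: [1.0, 0.4, -0.4]
opening: 0.0918
time: 51.88
tool_pos: [0.5987, -0.2686, 0.1955]
tool_rot: [3.138, -0.004, -3.14]
contact_force: [0.2, 1.4, -0.5]
opening: 0.0915
time: 52.0
tool_pos: [0.6003, -0.2704, 0.1991]
tool_rot: [-3.141, 0.002, -3.141]
contact_force: [0.7, -0.6, 0.5]
opening: 0.0917
52.0 [ 0.6002974  -0.27044877  0.19913608]
```

View pics/s19.png

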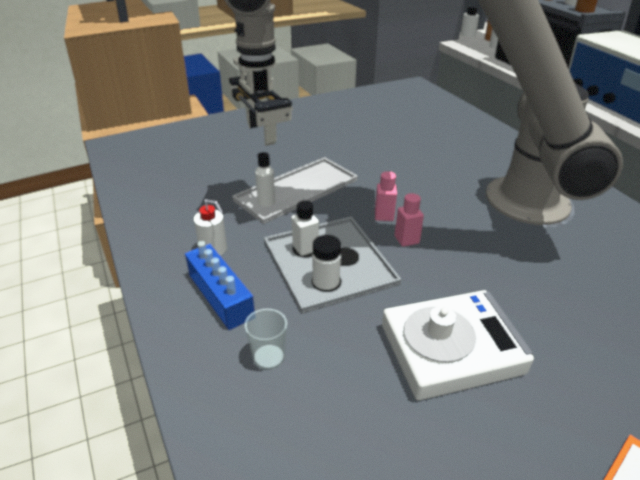

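View pics/w19.png

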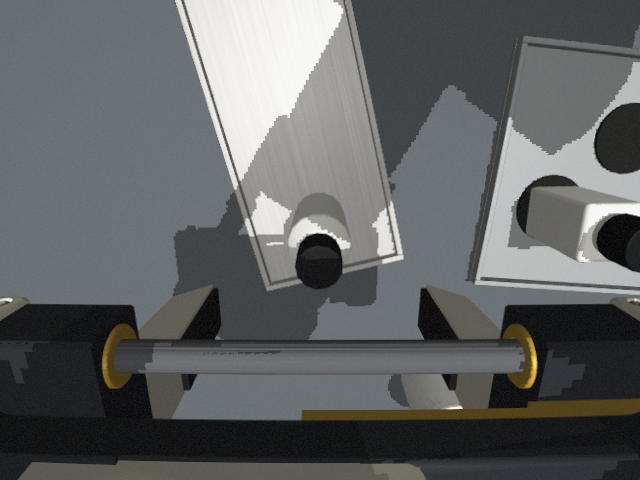

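Jar on its pad (326,262); slim cap centred at (319,260). Descend from 0.199 to 0.119.

```bash
python3 -m crank '[[0,0,3,0,0,0,1],[0,0,6,0,0,0,1],[0,0,7.8,0,0,0,1],[0,0,7.8,0,0,0,1],[0,0,7.8,0,0,0,1]]'
python3 -m crank '[[0,0,0,0,0,0,0],[0,0,0,0,0,0,0],[0,0,0,0,0,0,0],[0,0,0,0,0,0,0],[0,0,0,0,0,0,0]]' 20
python3 -m crank '[[0,0,0,0,0,0,0],[0,0,0,0,0,0,0],[0,0,0,0,0,0,0]]' 20
```

```text
time: 52.72
tool_pos: [0.6002, -0.2719, 0.121]
tool_rot: [-3.14, 0.002, 3.141]
contact_force: [0.1, 0.2, -0.3]
opening: 0.0916
time: 53.35
tool_pos: [0.5994, -0.2715, 0.1195]
tool_rot: [3.141, 0.0, 3.141]
contact_force: [-0.1, -0.1, 0.1]
opening: 0.0464
time: 53.72
tool_pos: [0.5994, -0.2715, 0.1194]
tool_rot: [3.141, -0.0, 3.141]
contact_force: [0.1, -0.8, 0.1]
opening: 0.0274
```

```bash
python3 -m crank '[[0,0,-2,0,0,0,0],[0,0,-7,0,0,0,0],[0,0,-12,0,0,0,0],[0,0,-16,0,0,0,0],[0,0,-17,0,0,0,0]]'
python3 -m crank '[[2,5.5,0,0,0,0,0],[4,11,0,0,0,0,0],[5.5,16.5,0,0,0,0,0],[7,22,0,0,0,0,0],[7,26.7,0,0,0,0,0]]'
python3 -m crank '[[0,0,0,0,0,0,0],[0,0,0,0,0,0,0],[0,0,0,0,0,0,0],[0,0,0,0,0,0,0]]'
```

```text
time: 54.35
tool_pos: [0.6001, -0.2719, 0.2924]
tool_rot: [-3.139, 0.005, 3.141]
contact_force: [-0.5, -1.0, -1.7]
opening: 0.0276
time: 54.98
tool_pos: [0.5279, -0.0025, 0.2879]
tool_rot: [3.141, -0.003, 3.141]
contact_force: [0.8, -0.0, -0.4]
opening: 0.0277
time: 55.48
tool_pos: [0.5297, -0.0055, 0.2891]
tool_rot: [3.142, -0.001, 3.139]
contact_force: [0.3, 0.4, -1.3]
opening: 0.0274
```

```bash
python3 -m crank '[[0.1,0,5,0,0,0,0],[0.1,0,10,0,0,0,0],[0.1,0,14,0,0,0,0],[0.1,0,15.2,0,0,0,0],[0.1,0,15.8,0,0,0,0]]'
python3 -m crank '[[0,0,0,0,0,0,0],[0,0,0,0,0,0,0],[0,0,0,0,0,0,0]]'
python3 - <<'E'
from h import *
save('s20',read_camera('scene')['frame'],(235,140,425,310),4)
E
```

```text
time: 56.1
tool_pos: [0.5292, -0.0049, 0.1318]
tool_rot: [-3.142, 0.001, 3.14]
contact_force: [0.2, 1.3, -0.9]
opening: 0.0274
time: 56.48
tool_pos: [0.5291, -0.0045, 0.1324]
tool_rot: [-3.141, 0.002, 3.141]
contact_force: [0.6, -0.2, -1.5]
opening: 0.0274
```

View pics/s20.png

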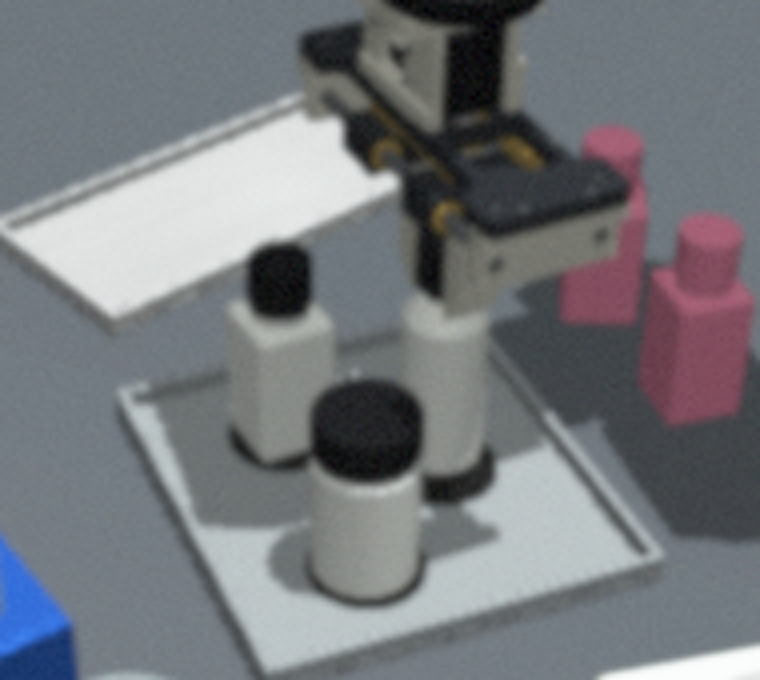

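Slim bottle hovers 9 mm above its pad; square and jar stand on theirs. Lower.

```bash
python3 -m crank '[[0,0,0.3,0,0,0,0],[0,0,0.6,0,0,0,0],[0,0,0.8,0,0,0,0],[0,0,0.8,0,0,0,0]]'
python3 -m crank '[[0,0,0,0,0,0,0],[0,0,0,0,0,0,0]]'
```

```text
time: 57.02
tool_pos: [0.5287, -0.0045, 0.1234]
tool_rot: [3.142, 0.0, 3.141]
contact_force: [0.6, 0.6, -0.9]
opening: 0.0277
time: 57.28
tool_pos: [0.5286, -0.0045, 0.1234]
tool_rot: [3.142, -0.0, 3.141]
contact_force: [-0.4, 0.5, -2.0]
opening: 0.0273
```

```bash
python3 -m crank '[[0,0,0.06,0,0,0,0],[0,0,0.06,0,0,0,0],[0,0,0.06,0,0,0,0]]'
python3 -m crank '[[0,0,0,0,0,0,1],[0,0,0,0,0,0,1],[0,0,0,0,0,0,1],[0,0,0,0,0,0,1],[0,0,0,0,0,0,1]]'
python3 -m crank '[[0,0,0,0,0,0,1],[0,0,-3,0,0,0,1],[0,0,-8,0,0,0,1],[0,0,-13,0,0,0,1],[0,0,-13,0,0,0,1]]'
python3 -m crank '[[1,5,0,0,0,0,1],[2,10,0,0,0,0,1],[4,16,0,0,0,0,1],[4,20,0,0,0,0,1],[4,20,0,0,0,0,1]]'
python3 - <<'E'
from h import *
o=robot.observe();print(o['time'],o['tool_pos'])
c=read_camera('top');s=read_camera('scene')
save('t21',c['frame'],(235,180,385,315),5);save('s21',s['frame'])
for nm,z,p in(("slim",.124,(303,252,322,270)),("jar",.0915,(262,200,300,242)),("square",.106,(330,206,362,236))):
    f=c["frame"].max(2); m=np.zeros_like(f); x0,y0,x1,y1=p; m[y0:y1,x0:x1]=f[y0:y1,x0:x1]<70
    k,l,st,ce=cv2.connectedComponentsWithStats(m); i=1+st[1:,4].argmax(); print(nm,ce[i],st[i],plane(c,[ce[i]],z).round(4))
E
```

```text
time: 57.65
tool_pos: [0.5289, -0.0045, 0.1234]
tool_rot: [-3.142, 0.001, 3.141]
contact_force: [-1.8, 0.4, 5.4]
opening: 0.0278
time: 58.28
tool_pos: [0.5286, -0.0045, 0.1228]
tool_rot: [3.142, -0.0, 3.141]
contact_force: [-1.2, -0.6, 0.5]
opening: 0.0731
time: 58.9
tool_pos: [0.5305, -0.0047, 0.2571]
tool_rot: [-3.14, 0.009, 3.141]
contact_force: [0.9, 0.3, -1.1]
opening: 0.0918
time: 59.52
tool_pos: [0.4879, 0.1979, 0.2519]
tool_rot: [3.141, -0.001, -3.138]
contact_force: [-0.2, -0.6, 0.0]
opening: 0.0919
59.525 [0.48786921 0.19785482 0.25186924]
slim [309.74712644 260.26436782] [303 253  15  16 174] [[ 0.5303 -0.0055  0.124 ]]
jar [279.20992366 221.90966921] [264 207  33  35 786] [[0.5995 0.0473 0.0915]]
square [345.         223.48669202] [337 215  18  19 263] [[ 0.5936 -0.0646  0.106 ]]
```

View pics/t21.png

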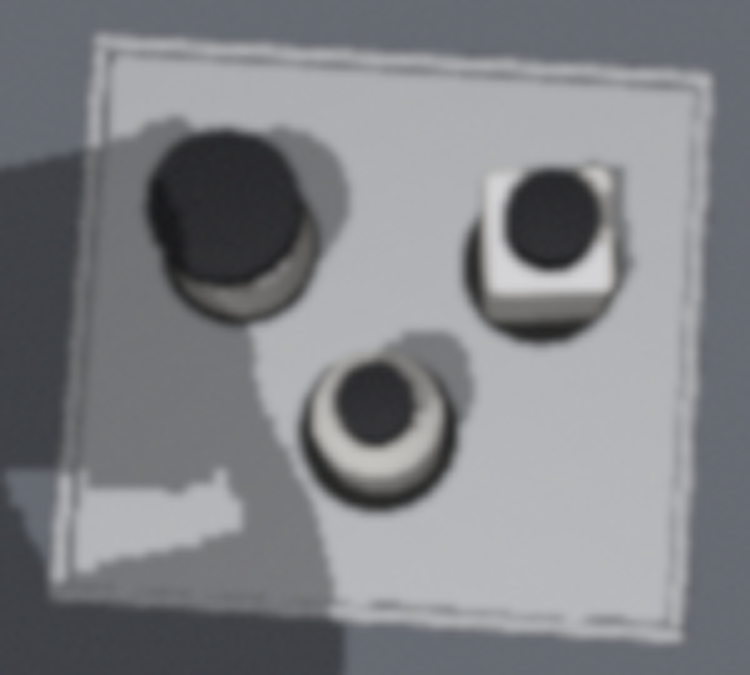

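View pics/s21.png

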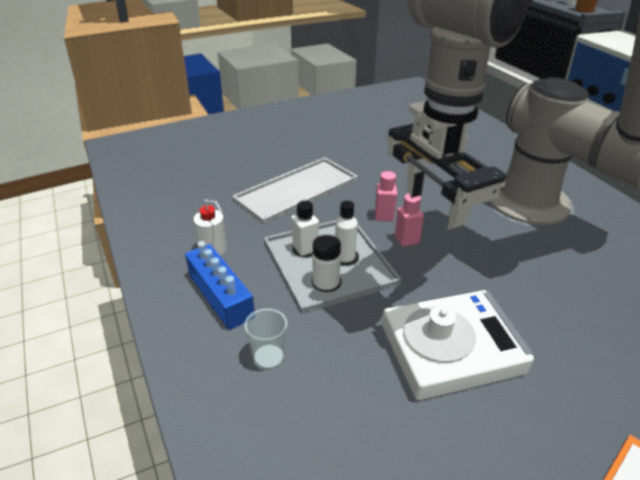

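```bash
python3 -m crank '[[0,0,0,0,0,0,1],[0,0,0,0,0,0,1],[0,0,0,0,0,0,1],[0,0,0,0,0,0,1]]'
python3 -c "
from cell import robot
print(robot.hand_in())"
```

```text
time: 60.12
tool_pos: [0.4889, 0.1952, 0.253]
tool_rot: [3.141, 0.0, 3.14]
contact_force: [0.6, -0.2, -0.1]
opening: 0.0916
the job is handed in; nothing more can be done
None
```

The job was handed in at about 60 s. I moved all three bottles to the steel side tray, set the pot on the balance pan and let go. Only then did I put the square bottle, the wide jar and the slim bottle back on their own pads.

**Bottles:** in the last pictures all three stand upright. The top camera puts each cap centre within about 2 mm of its pad's middle.

**Pot:** it stands upright on the pan. The top camera puts it about 1 mm from the centre. The scene camera disagreed, giving about 4 mm from a circle fit and about 6 mm from a rougher reading.

**First grip on the square bottle:** the fingertips touched its shoulder at about 5 N and stopped short. I opened, rose 6 mm and gripped it cleanly; the picture taken after rising showed it still standing upright.

**Everything else:** the beaker, wash bottle, tube rack and pink look-alikes appear unmoved. At hand-in the gripper was open and clear of everything.

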